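# Hold a tilt gauge on its set mark over the test stud

### The arm

A 7-joint arm with a two-finger parallel gripper is mounted at the origin on the work surface. World frame = base frame: x ahead of the robot, y to its left, z up, the work surface at z = 0. Lengths are in m, angles in rad, forces in N, time in s.
With the tool pointing down it reaches from about 0.425 to 0.875 m from the base axis. Payload 9.9 kg.
Tool frame: the origin (TCP) lies at the very end of the fingers, on their centre line; the grasp point (between the pads) lies 19 mm behind it; z points along the fingers, y is the direction in which the jaws open and shut (so a half turn about z gives the same grasp; the last joint's range is limited). The gripper opens to 85 mm and grips with 20 to 120 N. Pads are 22 mm wide; open, the fingers measure 114 mm over their backs; the gripper's body (76 mm by 85 mm) begins 54 mm behind the grasp point. The pads swing forward as they close: fully open they stand 13 mm farther back than shut.
Start: joints at [1.114, 0.576, 0.025, 1.437, -0.015, 1.129, -0.057], TCP at [0.246, -0.629, 0.192] pointing down, gripper open.
Joint ranges: [-2.76, 2.76], [-0.34, 2.15], [-1.52, 1.57], [0.19, 2.46], [-1.09, 4.23], [0.17, 1.99], [-2.82, 2.82]. Speed limits (rad/s): [2.22, 2.22, 3.01, 3.01, 3.14, 3.14, 3.14].

### API

Orientations are given as [roll, pitch, yaw] about the fixed x, y, z axes, in that order (R = Rz(yaw) Ry(pitch) Rx(roll)).
In Python, from bench import bot, viewer gives the robot as it stands. The module is installed in compiled form; this text tells all that it offers.
- The arm moves only by the tool apply_moves, never from a script. Its argument "moves" is one flat list of numbers, 6 for each row, row after row: the shift along the world's x, y, z in cm, then the turn, a rotation vector about the world's x, y, z in units of 6 degrees (1.0 is 6 degrees). A call has 1 to 10 rows; each row is the pose to reach, as a shift and turn from the pose commanded when the call began; what a row does not reach only later rows make up. A row lasts 1/10 s, in which the tool goes at most 50 mm and 8.59 degrees, less where a joint would pass 70% of its speed; a pose out of reach is approached as far as the arm can. A call with a gripper value outside its range is refused whole. "gripper" is the closure in counts, from 0 (fully open) to 255 (shut), set as the call begins (left out, the last holds). The fingers move at their own pace and stop on an object; "newtons" is the grip in N (left out, the last holds). Time passes only in rows, so rows that repeat a pose let the fingers close. It gives the time, the measured TCP pose, the force and the opening at its end, in the units of the state.
- bot.observe(): the state, without advancing time (a new reading comes with each control period).
- viewer.grab_frame(name): name is "scene" or "top"; returns the picture (420x560x3 uint8, red, green, blue); there is no depth.
- viewer.camera_info(name): a dict with "camera_matrix" (3x3 intrinsics, pixels), "k1" (the pictures are not rectified: a ray, as slopes to the right and down, at radius r is drawn at 1 + k1 r^2 times it, then the intrinsics apply), "R" (3x3) and "t" (3): a world point X has camera coordinates R X + t. Camera axes: x right, y down, z forward; pixel columns grow to the right and rows downward; lengths in m; the calibration is good to about 2 mm. A picture is of the moment at which its call begins. camera_info takes no time and is no camera call.
- bot.finish_job(): hands the job in, once; it reports no verdict.
The state is a dict: "time_s": time; "joint_positions": joint angles; "joint_velocities": joint speeds; "joint_efforts": joint torques, N m; "tcp_pos": TCP position; "ee_rot": TCP orientation; "force": force on the tool from outside, world axes, zero at the start; "wrist_torque": the same for the moment, N m; "opening": finger opening in m.
Only numpy, scipy, OpenCV 4.12 (cv2) and the standard library are available. Lean on these libraries where they do the work, as an engineer would, in place of code of your own. Each camera call takes 0.05 s, during which the arm holds its last target.

### The job

Check the repaired tilt gauge: slide the round test stand along the bench, without lifting it, until it stands wholly inside the yellow circle. Then pick up the gauge by its black handle, rest the middle of its foot on the stand's brass dome and rock it sideways until its swinging black pointer hangs still on the middle of the red mark. Finish while still gripping it there, foot pressed lightly on the dome, stand still in the circle; leave the tape, screwdriver and carton alone.

Things in the scene. Friction and masses are not known exactly. Their poses are not given: they have to be found in the camera images.
- spot: yellow ring painted on the bench round a grey disc, outer diameter 130 mm, flat (under 1.5 mm, cannot be felt); origin at its centre on the bench. Its place varies.
- stand: loose test stand, about 0.7 kg, on one side of the circle, the gauge on the other (sides vary): round aluminium base 100 mm in diameter, 30 mm high, with a black band, and on its middle a brass dome (part of a 24 mm radius sphere centred 26 mm above the bench) rising to 50 mm. Origin: centre of its underside; its yaw means nothing. Too wide for most grippers; slides with ordinary friction.
- stud_top (a point): highest point of the stand's brass dome, 50 mm above the stand's underside
- gauge: loose tilt gauge, about 0.35 kg, 166 mm high, standing on a flat steel foot 50 mm (x) by 90 mm (y), 12 mm thick. Origin: centre of the foot's underside; z up; x level, out of the white dial, roughly away from the robot; y sideways in the dial's plane. On the foot a round dial housing, diameter 104 mm, 22 mm thick along x, centred 62 mm up; on top a black handle.
- gauge_grip (a point): where to grasp the gauge: 140 mm above its underside, in the middle of the black handle, which is a block 20 mm thick along the gauge's x (grasp across this), 36 mm wide along y, free from 114 to 166 mm above the underside. Axes as the gauge's.
- gauge_foot (a point): centre of the flat underside of the gauge's foot (same as the gauge's origin)
- pointer (a joint): angle of the black pointer on the dial, rad: 0 = straight to the foot (gauge -z), positive = towards gauge +y. It is a pendulum on a free pivot 72 mm above the foot's underside, axis gauge x, so it hangs plumb once it stops swinging (0.4 s a swing, calm in 2 s): turning the gauge by an angle about its own +x makes this minus that angle.
- mark (a joint): angle of the red mark on the dial about the same pivot, counted the same way: preset between 0.16 and 0.42 rad towards gauge +y; it does not move. The mark is a red bar 9 mm wide and 16 mm long, 48 mm from the pivot. The pointer is on the mark when the two angles agree.
- pointer_tip (a point): tip of the black pointer, 48 mm from its pivot
- mark_mid (a point): middle of the red mark, 48 mm from the pivot
- tape: bystander: roll of black tape lying flat, 64 mm in diameter, 19 mm high; origin at the centre of its underside
- driver: bystander: screwdriver with orange handle lying roughly along y, about 200 mm long; origin about its middle
- carton: bystander: small flat cardboard carton, 55 x 85 x 25 mm; origin at the centre of its underside
Mind the look-alikes: they are no part of the job. There is more than one size of the stand; the job needs the smallest.

How it is judged:
On the way, in this order (a step that is already met when the one before it is completed fails the run):
1. the stand has been slid wholly into the yellow circle and rests there (horizontal distance between stand and spot below 0.015 m and height (world z) of stand below 0.004 m and linear speed of stand below 0.02 m/s), for 0.2 s.
2. the gauge, held, has its foot on the brass dome (contact force between gauge and stand above 0.5 N and distance between gauge_foot and stud_top below 0.032 m and contact force between the fingers and gauge above 1 N), for 0.2 s.
At the end, for the whole second after the job is handed in: Stand on the bench within 15 mm of the circle's centre; fingers hold the gauge (>1 N), its foot presses the stand (>0.5 N), foot centre within 32 mm of the dome top and >35 mm up; pointer tip within 4.5 mm of the mark's middle, slower than 0.3 rad/s; for the last second (all of step 2 and horizontal distance between stand and spot below 0.015 m and height (world z) of stand below 0.004 m and distance between pointer_tip and mark_mid below 0.0045 m and velocity of joint pointer between -0.3 and 0.3 rad/s and height (world z) of gauge_foot above 0.035 m); the arm keeps its last pose, push and grip.
It fails at once if the stand is lifted or tipped (height (world z) of stand above 0.012 m or angle between stand's own z axis and vertical above 0.25 rad).
It fails at once if the gauge is knocked over (angle between gauge's own z axis and vertical above 1 rad).
It fails at once if the tape is moved (distance of tape from where it was at the start of the episode above 0.03 m).
It fails at once if the screwdriver is moved (distance of driver from where it was at the start of the episode above 0.03 m).
It fails at once if the carton is moved (distance of carton from where it was at the start of the episode above 0.03 m).
It also fails if it takes over 67 s, if anything falls off the work surface, if the arm or the gripper's body presses on something with over 40 N, if the wrist force passes 120 N, or if a joint passes its speed limit or range.

## Working session

There is one attempt and no reset: what is moved stays moved. The work goes in short steps, Python scripts to look and compute and a tool call to move; the robot and the scene stay as the last step left them, time stands still between calls to the robot, and variables do not carry over. Pictures are saved under pics/ and viewed, and the job is handed in when it is done.

Besides the shell and the picture viewer there is one more tool, called after "Call:" in YAML: its name, and indented under it one key for each argument. apply_moves: Moves the arm, as the interface text tells. Its arguments: {"type":"object","properties":{"moves":{"type":"array"},"gripper":{"type":"number"},"newtons":{"type":"number"}},"required":["moves"]}

```bash
mkdir -p pics
python3 - <<'E'
from bench import bot, viewer
import cv2
for n in("scene","top"):
    im=viewer.grab_frame(n); cv2.imwrite(f"pics/{n}0.png",im[:,:,::-1]); 
    print(viewer.camera_info(n))
print(bot.observe())
E
```

```text
{'camera_matrix': array([[446.90191425,   0.        , 285.20454377],
       [  0.        , 446.90191425, 207.23025429],
       [  0.        ,   0.        ,   1.        ]]), 'k1': -0.11248470940133183, 'R': array([[-0.21820717,  0.97582533,  0.01227017],
       [ 0.80010936,  0.18608535, -0.5702607 ],
       [-0.55875813, -0.11461749, -0.82137213]]), 't': array([ 0.05957834, -0.4170717 ,  1.35755227])}
{'camera_matrix': array([[531.05117195,   0.        , 277.35204348],
       [  0.        , 531.05117195, 203.65362133],
       [  0.        ,   0.        ,   1.        ]]), 'k1': 0.013485112492928471, 'R': array([[-0.02752592, -0.99929852, -0.02539276],
       [-0.99664416,  0.02939408, -0.07639642],
       [ 0.07708922,  0.02320466, -0.99675413]]), 't': array([0.11408964, 0.57887865, 1.42559151])}
{'time_s': 0.1, 'joint_positions': array([ 1.11419747,  0.57645512,  0.02487245,  1.4377989 , -0.0149738 ,
        1.12900852, -0.05653202]), 'joint_velocities': array([-0.00160889, -0.00102826, -0.00147465, -0.00363294,  0.00191675,
       -0.00118506, -0.00032739]), 'joint_efforts': array([ 5.20903239e-03, -7.67305684e+01,  2.25752793e+00, -2.86609858e+01,
        1.58529624e-02,  8.63085006e-03,  4.53055321e-06]), 'tcp_pos': array([ 0.24566708, -0.62821968,  0.19103361]), 'ee_rot': array([-3.14011179e+00,  1.13204610e-04,  3.72789929e-01]), 'force': array([ 0.31966529, -0.60280124, -1.3098815 ]), 'wrist_torque': array([-0.03992382, -0.03792374,  0.01546492]), 'opening': 0.08553513181822384}
```

View pics/scene0.png

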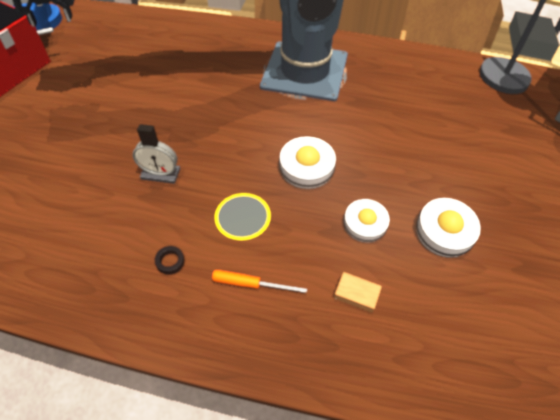

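View pics/top0.png

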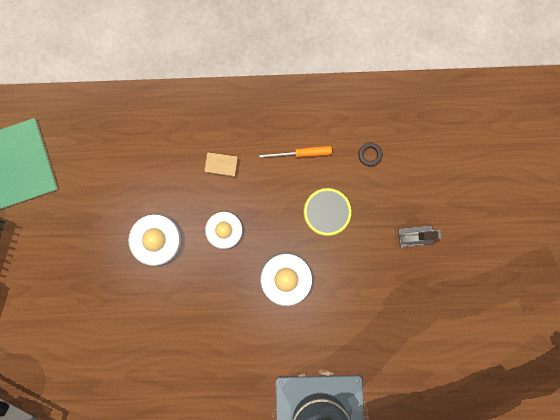

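Three stand-like things in the top view: (154,240), (287,279) and (224,230). The last one looks smallest. I'll measure all of them and take an enlarged crop.

```bash
cat > h.py <<'E'
import numpy as np, cv2
from bench import bot, viewer
def ray(n,px):
    c=viewer.camera_info(n);K=c["camera_matrix"];R=c["R"];t=c["t"]
    d=np.array([c["k1"],0,0,0,0.])
    u=cv2.undistortPoints(np.array([[px]],float),K,d)[0,0]
    return -R.T@t, R.T@np.array([u[0],u[1],1.])
def onz(n,px,z):
    o,d=ray(n,px);return o+d*(z-o[2])/d[2]
def onplane(n,px,p,nn):
    o,d=ray(n,px);return o+d*(np.dot(np.subtract(p,o),nn)/np.dot(d,nn))
def proj(n,X):
    c=viewer.camera_info(n)
    r,_=cv2.Rodrigues(c["R"])
    return cv2.projectPoints(np.array([X],float),r,c["t"],c["camera_matrix"],np.array([c["k1"],0,0,0,0.]))[0].reshape(2)
def tri(pa,pb,na="scene",nb="top"):
    o1,d1=ray(na,pa);o2,d2=ray(nb,pb);d1/=np.linalg.norm(d1);d2/=np.linalg.norm(d2)
    s=np.linalg.lstsq(np.stack([d1,-d2],1),o2-o1,rcond=None)[0]
    a=o1+s[0]*d1;b=o2+s[1]*d2
    return (a+b)/2,np.linalg.norm(a-b)
def blobs(im,lo,hi,amin=20):
    h=cv2.cvtColor(im,cv2.COLOR_RGB2HSV);m=cv2.inRange(h,lo,hi)
    cs,_=cv2.findContours(m,cv2.RETR_EXTERNAL,cv2.CHAIN_APPROX_NONE)
    return [c for c in cs if cv2.contourArea(c)>amin]
E
python3 - <<'E'
from h import *
im=cv2.imread("pics/top0.png")[:,:,::-1].copy(); sc=cv2.imread("pics/scene0.png")[:,:,::-1].copy()
print("white")
for n,I in(("top",im),("scene",sc)):
  for c in blobs(I,(0,0,170),(180,50,255),200):
    e=cv2.fitEllipse(c)
    if e[0][1]<80 or e[0][1]>300: continue
    X=onz(n,e[0],.03)
    P=np.array([onz(n,p,.03) for p in c[:,0].astype(float)])[:,:2]
    print(n,np.round(e[0],1),X.round(4),"dia",2*np.median(np.hypot(*(P-X[:2]).T)))
  print("yellow")
  for c in blobs(I,(24,150,150),(34,255,255),15):
    if len(c)<5: continue
    e=cv2.fitEllipse(c);P=np.array([onz(n,p,.0) for p in c[:,0].astype(float)]);(cx,cy),r=cv2.minEnclosingCircle(P[:,:2].astype(np.float32))
    print(n,np.round(e[0],1),onz(n,e[0],0).round(4),(cx,cy),2*r)
a=cv2.resize(im[140:320,100:450],None,fx=2.2,fy=2.2,interpolation=cv2.INTER_CUBIC)
cv2.imwrite("pics/crop1.png",a[:,:,::-1])
b=cv2.resize(sc[110:200,115:205],None,fx=6,fy=6,interpolation=cv2.INTER_CUBIC)
cv2.imwrite("pics/crop2.png",b[:,:,::-1])
c=cv2.resize(im[200:270,380:460],None,fx=7,fy=7,interpolation=cv2.INTER_CUBIC)
cv2.imwrite("pics/crop3.png",c[:,:,::-1])
E
```

```text
white
top [285.8 279.4] [0.3768 0.0804 0.03  ] dia 0.13609938227848523
top [153.4 239.6] [0.4934 0.4369 0.03  ] dia 0.13641597351192342
top [223.1 229.8] [0.5147 0.2466 0.03  ] dia 0.09851782477224297
top [327.3 211.3] [ 0.5567 -0.0372  0.03  ] dia 0.11055518904052286
yellow
scene [366.7 218.3] [0.5174 0.2448 0.03  ] dia 0.10237429093094476
scene [449.8 224.2] [0.4901 0.4351 0.03  ] dia 0.14095297885635694
scene [307.7 159.2] [0.3741 0.0799 0.03  ] dia 0.14561330990921262
yellow
scene [451.7 220.9] [0.4578 0.449  0.    ] (0.45857658982276917, 0.4481052756309509) 0.05672023445367813
scene [367.8 215.6] [0.4882 0.2489 0.    ] (0.49108290672302246, 0.24727600812911987) 0.03757697343826294
scene [242.2 216.2] [ 0.557  -0.0401  0.    ] (0.554707407951355, -0.040928229689598083) 0.1334206461906433
scene [308.1 154.9] [ 0.3333  0.0746 -0.    ] (0.33746862411499023, 0.07368659973144531) 0.05587723106145859
```

View pics/crop1.png

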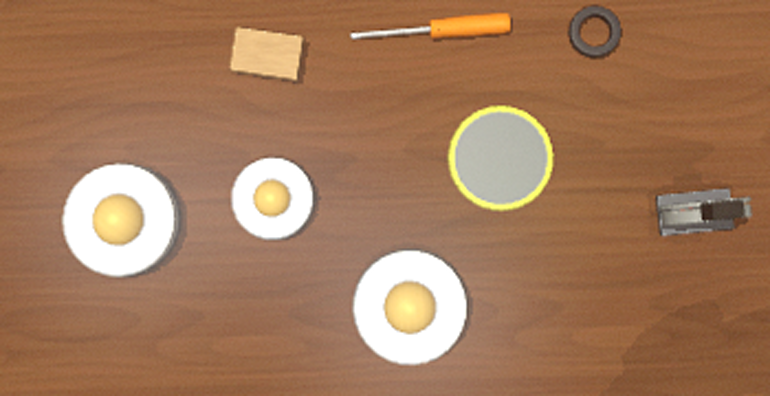

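View pics/crop2.png

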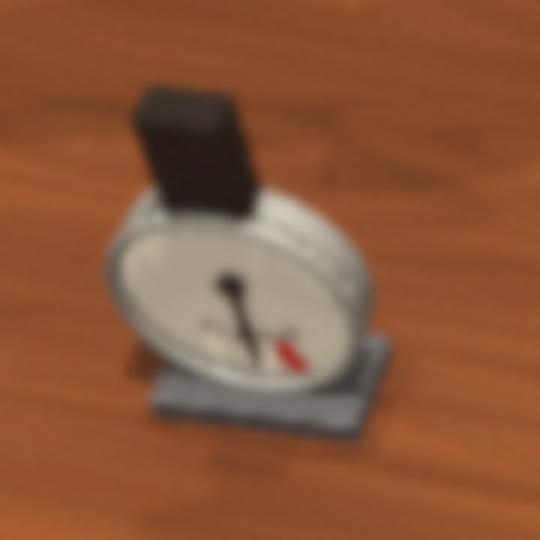

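View pics/crop3.png

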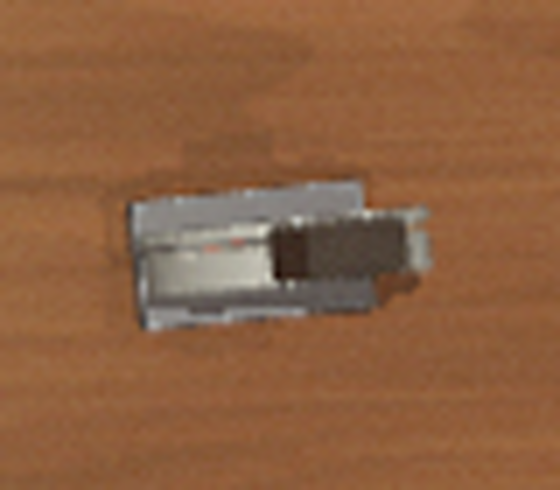

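The smallest stand is at top (224,230): diameter about 0.10 m against 0.136 m for the other two, and both views agree. The gauge in the scene crop faces the camera, with the red mark to the right of the pointer (+y). Next I'll get the gauge pose and refine the spot.

Run:
```python
from h import *
im=cv2.imread("pics/top0.png")[:,:,::-1].copy(); sc=cv2.imread("pics/scene0.png")[:,:,::-1].copy()
h=cv2.cvtColor(im,cv2.COLOR_RGB2HSV)
m=cv2.inRange(h,(22,110,130),(38,255,255));m[:, :290]=0;m[:,365:]=0;m[:180]=0;m[250:]=0
p=cv2.findNonZero(m);c=cv2.convexHull(p);P=np.array([onz("top",q,0) for q in c[:,0].astype(float)])
print("spot",cv2.minEnclosingCircle(P[:,:2].astype(np.float32)))
# handle top: dark blobs
print("cams",ray("top",(280,210))[0],ray("scene",(280,210))[0])
for n,I,b in(("top",im,(395,220,445,250)),("scene",sc,(130,118,190,190))):
    x0,y0,x1,y1=b;H=cv2.cvtColor(I,cv2.COLOR_RGB2HSV)[y0:y1,x0:x1]
    R=I[y0:y1,x0:x1].astype(int)
    dark=((R.max(2)<75)).astype(np.uint8)
    n2,l,s,ce=cv2.connectedComponentsWithStats(dark)
    for i in range(1,n2):
        if s[i,4]>8: print(n,"dark",s[i],ce[i]+[x0,y0])
    red=((R[:,:,0]>120)&(R[:,:,1]<70)&(R[:,:,2]<70)).astype(np.uint8)
    n2,l,s,ce=cv2.connectedComponentsWithStats(red)
    for i in range(1,n2): print(n,"red",s[i],ce[i]+[x0,y0])
# foot corners from top crop (7x): top face z=.012
f=lambda x,y:((x+.5)/7-.5+380,(y+.5)/7-.5+200)
for q in [(135,203),(362,182),(380,306),(147,328)]: print("footcorner",onz("top",f(*q),.012).round(4))
for q in [(273,225),(272,280),(303,279),(404,221),(410,275),(306,225)]: print("handle top z.166",onz("top",f(*q),.166).round(4))
g=lambda x,y:((x+.5)/6-.5+115,(y+.5)/6-.5+110)
for q in [(152,405),(360,432),(390,340)]: print("scene foot .012",onz("scene",g(*q),.006).round(4))
for q in [(135,115),(150,88),(235,97),(228,125)]: print("scene handle .166",onz("scene",g(*q),.166).round(4))
```

```text
spot ((0.558279275894165, -0.03870540112257004), 0.06658302992582321)
cams [0.47017871 0.06391363 1.46808553] [1.10524676 0.17507212 0.87648497]
top dark [24 13 10  7 40] [421.625 236.325]
scene dark [  8   7  20  21 314] [147.37898089 135.08598726]
scene dark [40 53  5  4 11] [172.72727273 173.09090909]
scene red [24  7  2  2  2] [154.5 125.5]
scene red [ 0  9  6  3 12] [132.5        127.58333333]
scene red [30  9 12  5 29] [166.65517241 128.86206897]
scene red [26 10  1  1  1] [156. 128.]
scene red [ 7 15  1  1  1] [137. 133.]
scene red [27 14  2  2  2] [157.5 132.5]
scene red [56 14  2  1  2] [186.5 132. ]
scene red [59 14  1  1  1] [189. 132.]
scene red [45 17  1  1  1] [175. 135.]
scene red [46 19 13  4 30] [181.9 138.9]
scene red [28 20  1  1  1] [158. 138.]
scene red [39 21  2  1  2] [169.5 139. ]
scene red [46 22  1  1  1] [176. 140.]
scene red [32 50  3  3  3] [163. 169.]
scene red [ 6 52  1  1  1] [136. 170.]
scene red [ 6 54  1  1  1] [136. 172.]
scene red [ 8 55  1  1  1] [138. 173.]
scene red [49 58  1  2  2] [179.  176.5]
scene red [10 62  1  1  1] [140. 180.]
scene red
[... 254 characters left out ...]
ner [ 0.505  -0.2312  0.012 ]
footcorner [ 0.5107 -0.319   0.012 ]
footcorner [ 0.4625 -0.3236  0.012 ]
footcorner [ 0.4565 -0.2336  0.012 ]
handle top z.166 [ 0.4924 -0.2472  0.166 ]
handle top z.166 [ 0.4733 -0.2459  0.166 ]
handle top z.166 [ 0.4734 -0.2566  0.166 ]
handle top z.166 [ 0.4925 -0.2923  0.166 ]
handle top z.166 [ 0.4738 -0.2934  0.166 ]
handle top z.166 [ 0.492  -0.2585  0.166 ]
scene foot .012 [ 0.5058 -0.3215  0.006 ]
scene foot .012 [ 0.4997 -0.2305  0.006 ]
scene foot .012 [ 0.4501 -0.2357  0.006 ]
scene handle .166 [ 0.4886 -0.2929  0.166 ]
scene handle .166 [ 0.4742 -0.2931  0.166 ]
scene handle .166 [ 0.4718 -0.2594  0.166 ]
scene handle .166 [ 0.486  -0.2563  0.166 ]
```

Gauge at about (0.484, -0.277) with yaw 0.066, consistent in both views. Spot at (0.557, -0.039), stand at (0.516, 0.246). I'll move towards the stand at a safe height.

Call:
apply_moves:
  moves: [3, 3, 3, 0, 0, -0.3, 6, 6, 6, 0, 0, -0.6, 9, 9, 9, 0, 0, -0.9, 12, 12, 9, 0, 0, -1.2, 15, 15, 9, 0, 0, -1.5, 18, 19, 9, 0, 0, -1.8, 21, 23, 9, 0, 0, -2.16, 23, 27.5, 9, 0, 0, -2.16, 25, 32, 9, 0, 0, -2.16, 27, 36.5, 9, 0, 0, -2.16]
  gripper: 0
  newtons: 20

```text
time_s: 1.1
tcp_pos: [0.5162, -0.2616, 0.2815]
ee_rot: [-3.141, 0.0, 0.147]
force: [0.8, -0.3, 0.0]
opening: 0.0854
```

Call:
apply_moves:
  moves: [0, 5, 0, 0, 0, 0, 0, 10, 0, 0, 0, 0, 0, 15, 0, 0, 0, 0, 0, 20, 0, 0, 0, 0, 0, 25, 0, 0, 0, 0, 0, 30, 0, 0, 0, 0, 0, 35, 0, 0, 0, 0, 0, 40, 0, 0, 0, 0, 0, 45, -2, 0, 0, 0, 0, 49, -5, 0, 0, 0]

```text
time_s: 2.1
tcp_pos: [0.5162, 0.2266, 0.2347]
ee_rot: [-3.14, -0.003, 0.148]
force: [1.4, 0.4, 0.5]
opening: 0.0856
```

Run:
```python
from h import *
s=bot.observe();print(s["time_s"],s["tcp_pos"],s["ee_rot"],s["force"])
```

```text
2.1 [0.51624131 0.22659411 0.23473441] [-3.13994668 -0.00326845  0.1477541 ] [1.35869726 0.37811217 0.48653247]
```

Call:
apply_moves:
  moves: [0, 1.8, -4, 0, 0, 0, 0, 1.8, -8, 0, 0, 0, 0, 1.8, -12, 0, 0, 0, 0, 1.8, -15, 0, 0, 0, 0, 1.8, -16, 0, 0, 0, 0, 1.8, -16, 0, 0, 0]

```text
time_s: 2.7
tcp_pos: [0.5151, 0.2409, 0.0729]
ee_rot: [3.141, 0.003, 0.147]
force: [-0.1, 0.7, 0.5]
opening: 0.0852
```

Run:
```python
from h import *
s=bot.observe();print(s["time_s"],s["tcp_pos"],s["ee_rot"],s["force"])
im=viewer.grab_frame("scene");cv2.imwrite("pics/s1.png",cv2.resize(im[140:280,280:480],None,fx=4,fy=4)[:,:,::-1])
```

```text
2.7 [0.5151074  0.24094043 0.07291482] [3.14071404e+00 2.58384238e-03 1.46704635e-01] [-0.06495842  0.68911875  0.50592512]
```

View pics/s1.png

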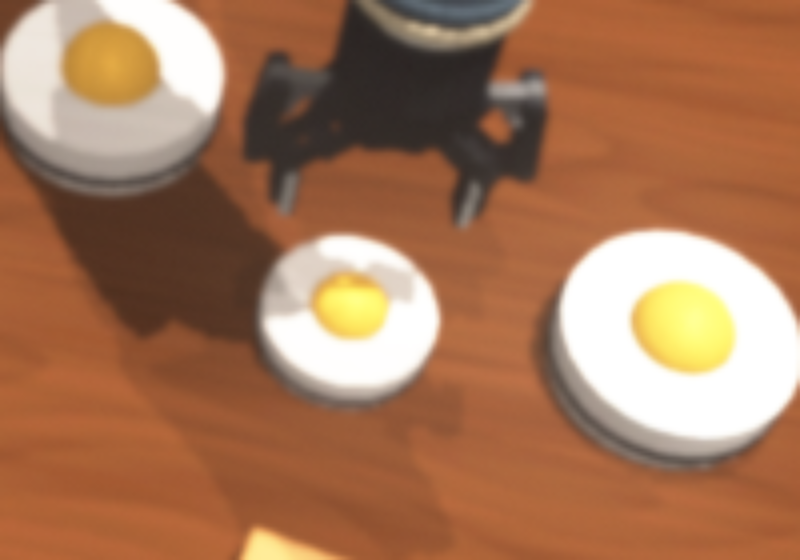

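The smallest stand is at crop (350,310), and the open fingers straddle the dome with nothing near them. Lower and grip the dome.

Call:
apply_moves:
  moves: [0.1, 0.4, -2, 0, 0, 0, 0.1, 0.4, -3.4, 0, 0, 0, 0.1, 0.4, -3.7, 0, 0, 0, 0.1, 0.4, -3.7, 0, 0, 0]

```text
time_s: 3.15
tcp_pos: [0.5175, 0.2456, 0.0381]
ee_rot: [-3.141, -0.001, 0.146]
force: [0.4, 0.4, -0.1]
opening: 0.0851
```

Call:
apply_moves:
  moves: [0, 0, 0, 0, 0, 0, 0, 0, 0, 0, 0, 0, 0, 0, 0, 0, 0, 0, 0, 0, 0, 0, 0, 0, 0, 0, 0, 0, 0, 0, 0, 0, 0, 0, 0, 0]
  gripper: 255
  newtons: 20

```text
time_s: 3.75
tcp_pos: [0.5168, 0.2453, 0.037]
ee_rot: [-3.142, 0.0, 0.147]
force: [-0.5, -0.6, 0.7]
opening: 0.0004
```

Run:
```python
from h import *
s=bot.observe();print(s["time_s"],s["tcp_pos"],s["ee_rot"],s["force"])
im=viewer.grab_frame("scene");cv2.imwrite("pics/s2.png",cv2.resize(im[140:280,280:480],None,fx=4,fy=4)[:,:,::-1])
```

```text
3.75 [0.51684089 0.24534711 0.03700582] [-3.14157049e+00  2.98742931e-05  1.46646800e-01] [-0.51534368 -0.61220374  0.74988357]
```

View pics/s2.png

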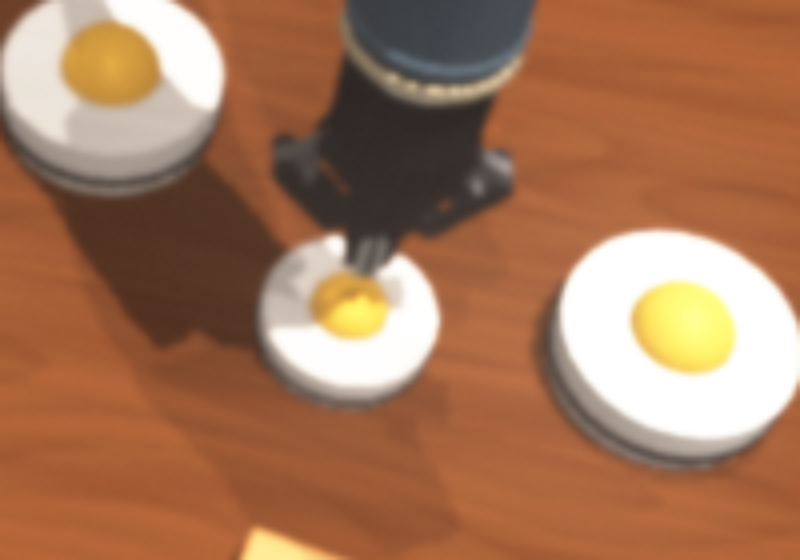

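Run:
```python
from h import *
print(proj("scene",(0.5168,0.2453,0.037)),proj("scene",(0.516,0.246,0.05)),proj("scene",(0.516,0.246,0.03)))
im=viewer.grab_frame("top");cv2.imwrite("pics/t2.png",cv2.resize(im[180:280,170:310],None,fx=5,fy=5)[:,:,::-1])
sc=viewer.grab_frame("scene")
for n,I in(("scene",sc),("top",im)):
  for c in blobs(I,(15,90,130),(30,255,255),40):
    m=cv2.moments(c);p=(m['m10']/m['m00'],m['m01']/m['m00']);print(n,p,onz(n,p,.042))
```

```text
[367.44152451 216.4712139 ] [368.73451179 213.03871073] [367.2844951  217.94064027]
scene (358.11920757967266, 290.13884582256674) [0.70405801 0.24760212 0.042     ]
scene (235.525786163522, 277.9111111111111) [ 0.73308742 -0.0021816   0.042     ]
scene (450.39346246973366, 221.51089588377724) [0.49109085 0.43280854 0.042     ]
scene (366.90804597701145, 215.94827586206895) [0.51916241 0.24353161 0.042     ]
scene (242.15401465367472, 216.1766749754513) [ 0.58325291 -0.03004426  0.042     ]
scene (307.1837440553394, 155.8171206225681) [0.37390837 0.07782913 0.042     ]
scene (537.5439595192915, 60.832384566729914) [-0.20172523  0.72056229  0.042     ]
scene (465.70680628272254, 40.872600349040134) [-0.23825338  0.48676198  0.042     ]
scene (500.7103923330338, 41.060796645702304) [-0.27509147  0.60575123  0.042     ]
scene (467.99911111111106, 14.43911111111111) [-0.40698403  0.50162334  0.042     ]
scene (491.5041876046901, 9.711892797319932) [-0.46948267  0.5900177   0.042     ]
scene (203.55404225598042, 6.872533612711716) [-0.21454879 -0.39621881  0.042     ]
top (285.9078014184397, 279.2194409678765) [0.3780346  0.07988713 0.042     ]
top (153.08265582655827, 239.4850948509485) [0.49356481 0.43453916 0.042     ]
top (326.99251777029554, 211.57697343808454) [ 0.55521951 -0.03553761  0.042     ]
top (220.48040057224605, 163.92789699570815) [0.69321919 0.2486083  0.042     ]
top (313.7512544802867, 150.78351254480285) [ 0.72118433 -0.00545768  0.042     ]
```

View pics/t2.png

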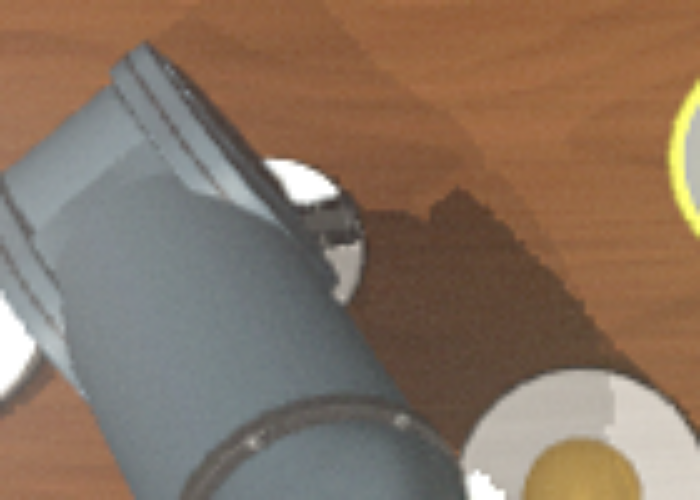

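Run:
```python
from h import *
for z in(.06,.075,.09,.105):
  print(z,proj("scene",(0.509,0.283,z)),proj("scene",(0.521,0.199,z)),"seen 396,196 / 351,192")
for z in(.037,.05,.06,.07,.08): print(z,proj("scene",(0.5168,0.2453,z)))
```

```text
0.06 [386.21836336 211.09793592] [348.35119001 208.39644424] seen 396,196 / 351,192
0.075 [387.55770481 207.26499313] [349.2227426 204.5273191] seen 396,196 / 351,192
0.09 [388.92872145 203.33562279] [350.11511786 200.56053411] seen 396,196 / 351,192
0.105 [390.33245704 199.30638456] [351.02901535 196.49257682] seen 396,196 / 351,192
0.037 [367.44152451 216.4712139 ]
0.05 [368.38589921 213.26806067]
0.06 [369.12535598 210.75738877]
0.07 [369.87640224 208.20505373]
0.08 [370.63929257 205.61007329]
```

The fingers shut without touching the dome, although TCP reads z=0.037. In the image the tips look farther back or higher than the reading. I'll look closer before moving.

Run:
```python
from h import *
im=viewer.grab_frame("scene")
for X in [(0.5168,0.2453,0.037),(0.516,0.246,0.05)]: print(proj("scene",X)-[325,160])
cv2.imwrite("pics/s3.png",cv2.resize(im[160:245,325:420],None,fx=7,fy=7,interpolation=cv2.INTER_CUBIC)[:,:,::-1])
```

```text
[42.44152451 56.4712139 ]
[43.73451179 53.03871073]
```

View pics/s3.png

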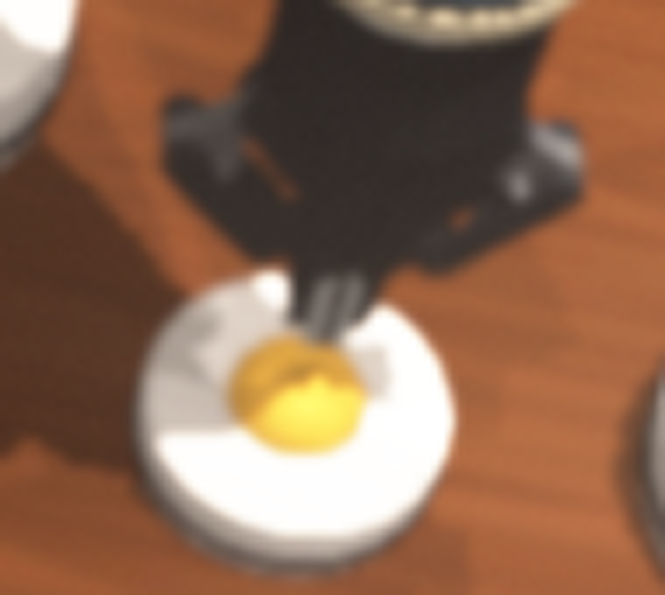

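Call:
apply_moves:
  moves: [0, 0, -0.3, 0, 0, 0, 0, 0, -0.6, 0, 0, 0, 0, 0, -0.6, 0, 0, 0]

```text
time_s: 4.25
tcp_pos: [0.5165, 0.2452, 0.0304]
ee_rot: [3.141, 0.001, 0.147]
force: [-0.0, -0.9, -0.6]
opening: -0.0002
```

Call:
apply_moves:
  moves: [0, 0, -0.2, 0, 0, 0, 0, 0, -0.4, 0, 0, 0, 0, 0, -0.4, 0, 0, 0]

```text
time_s: 4.55
tcp_pos: [0.5167, 0.2453, 0.0266]
ee_rot: [3.141, 0.0, 0.147]
force: [0.2, 0.6, 0.4]
opening: 0.0004
```

Call:
apply_moves:
  moves: [0, 0, -0.2, 0, 0, 0, 0, 0, -0.4, 0, 0, 0, 0, 0, -0.4, 0, 0, 0]

```text
time_s: 4.85
tcp_pos: [0.5167, 0.2453, 0.0227]
ee_rot: [3.141, 0.0, 0.147]
force: [-1.1, -0.2, 0.2]
opening: 0.0003
```

Run:
```python
from h import *
im=viewer.grab_frame("scene")
s=bot.observe();print(s["force"],s["tcp_pos"],s["joint_positions"])
cv2.imwrite("pics/s4.png",cv2.resize(im[160:245,325:420],None,fx=7,fy=7,interpolation=cv2.INTER_CUBIC)[:,:,::-1])
```

```text
[-0.28613818 -0.32791562 -0.75367169] [0.51675078 0.24528193 0.02280898] [-0.42086682  0.62703037 -0.16030143  1.8954209   0.15921694  0.63159565
 -2.10418942]
```

View pics/s4.png

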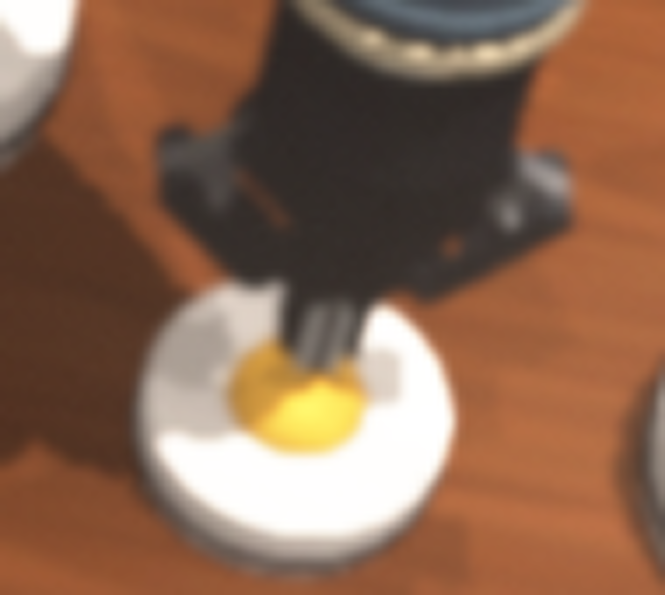

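Tips are clearly above the dome, so the actual tip is about 30 mm above the reported TCP. I'll touch the dome top to calibrate.

Call:
apply_moves:
  moves: [0, 0, -0.1, 0, 0, 0, 0, 0, -0.2, 0, 0, 0, 0, 0, -0.3, 0, 0, 0, 0, 0, -0.3, 0, 0, 0]

```text
time_s: 5.3
tcp_pos: [0.5168, 0.2453, 0.0198]
ee_rot: [3.142, 0.0, 0.147]
force: [0.1, 0.4, 0.2]
opening: -0.0003
```

Call:
apply_moves:
  moves: [0, 0, -0.1, 0, 0, 0, 0, 0, -0.2, 0, 0, 0, 0, 0, -0.3, 0, 0, 0, 0, 0, -0.3, 0, 0, 0]

```text
time_s: 5.7
tcp_pos: [0.5168, 0.2453, 0.0168]
ee_rot: [3.142, 0.0, 0.147]
force: [-0.2, -0.3, -0.5]
opening: -0.0001
```

Call:
apply_moves:
  moves: [0, 0, -0.1, 0, 0, 0, 0, 0, -0.2, 0, 0, 0, 0, 0, -0.3, 0, 0, 0, 0, 0, -0.3, 0, 0, 0]

```text
time_s: 6.1
tcp_pos: [0.5167, 0.2453, 0.0138]
ee_rot: [3.142, 0.0, 0.147]
force: [0.5, 0.0, -0.8]
opening: 0.0005
```

Run:
```python
from h import *
im=viewer.grab_frame("scene")
s=bot.observe();print(s["force"],s["tcp_pos"])
cv2.imwrite("pics/s5.png",cv2.resize(im[160:245,325:420],None,fx=7,fy=7,interpolation=cv2.INTER_CUBIC)[:,:,::-1])
```

```text
[ 0.83680729 -0.62060983 -0.33440435] [0.51678618 0.24532369 0.01387137]
```

View pics/s5.png

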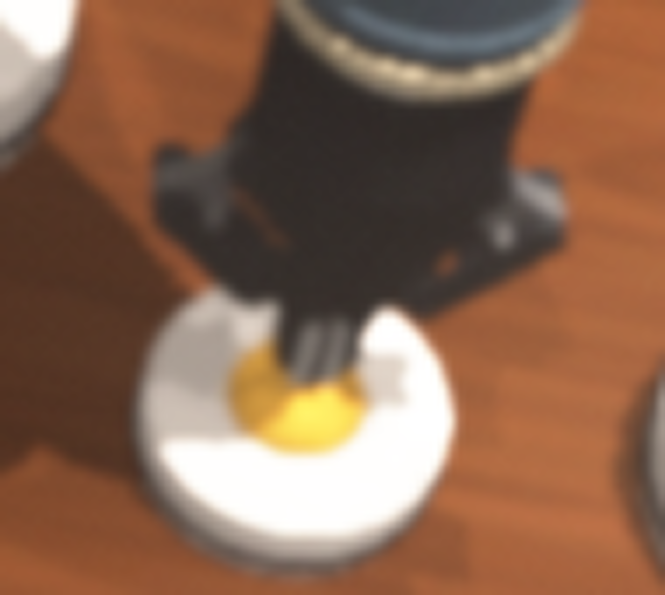

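Call:
apply_moves:
  moves: [0, 0, -0.1, 0, 0, 0, 0, 0, -0.2, 0, 0, 0, 0, 0, -0.3, 0, 0, 0, 0, 0, -0.4, 0, 0, 0, 0, 0, -0.4, 0, 0, 0]

```text
time_s: 6.65
tcp_pos: [0.5169, 0.2454, 0.0104]
ee_rot: [-3.142, -0.0, 0.147]
force: [-1.2, -1.7, 6.3]
opening: 0.0001
```

Call:
apply_moves:
  moves: [0, 0, -0.1, 0, 0, 0, 0, 0, -0.2, 0, 0, 0, 0, 0, -0.3, 0, 0, 0, 0, 0, -0.3, 0, 0, 0]

```text
time_s: 7.05
tcp_pos: [0.517, 0.2455, 0.01]
ee_rot: [-3.141, -0.002, 0.146]
force: [-10.1, -5.0, 39.0]
opening: 0.0001
```

Contact with the dome top comes at reported z≈0.0105, so the real fingertips are about 39 mm above the reported TCP. I'll use that offset: lift, open, lower around the dome, grip.

Call:
apply_moves:
  moves: [0, 0, 2, 0, 0, 0, 0, 0, 4, 0, 0, 0, 0.3, 0.1, 4, 0, 0, 0, 0.3, 0.1, 4, 0, 0, 0, 0.3, 0.1, 4, 0, 0, 0, 0.3, 0.1, 4, 0, 0, 0, 0.3, 0.1, 2, 0, 0, 0, 0.3, 0.1, 0, 0, 0, 0, 0.3, 0.1, 0, 0, 0, 0]
  gripper: 0

```text
time_s: 7.95
tcp_pos: [0.5179, 0.2453, 0.0043]
ee_rot: [3.14, 0.005, 0.147]
force: [0.5, -0.2, 0.6]
opening: 0.0853
```

Call:
apply_moves:
  moves: [0, 0, -0.5, 0, 0, 0, 0, 0, -1.0, 0, 0, 0, 0, 0, -1.1, 0, 0, 0]

```text
time_s: 8.25
tcp_pos: [0.5199, 0.2464, -0.0041]
ee_rot: [-3.142, -0.0, 0.147]
force: [-0.2, -0.1, 0.4]
opening: 0.0852
```

Call:
apply_moves:
  moves: [0, 0, 0, 0, 0, 0, 0, 0, 0, 0, 0, 0, 0, 0, 0, 0, 0, 0, 0, 0, 0, 0, 0, 0, 0, 0, 0, 0, 0, 0]
  gripper: 255
  newtons: 20

```text
time_s: 8.75
tcp_pos: [0.5201, 0.2461, -0.0036]
ee_rot: [3.141, -0.0, 0.146]
force: [-1.2, -1.3, 5.0]
opening: 0.0389
```

Gripped, but high on the dome (opening 39 mm). I'll lower by 6 mm for a better hold.

Call:
apply_moves:
  moves: [0, 0, 0, 0, 0, 0, 0, 0, 0, 0, 0, 0, 0, 0, -0.3, 0, 0, 0, 0, 0, -0.6, 0, 0, 0]
  gripper: 40

```text
time_s: 9.15
tcp_pos: [0.5198, 0.2464, -0.0103]
ee_rot: [-3.141, 0.0, 0.147]
force: [0.8, 1.3, -0.6]
opening: 0.0721
```

Call:
apply_moves:
  moves: [0, 0, 0, 0, 0, 0, 0, 0, 0, 0, 0, 0, 0, 0, 0, 0, 0, 0, 0, 0, 0, 0, 0, 0]
  gripper: 255

```text
time_s: 9.55
tcp_pos: [0.5197, 0.246, -0.0099]
ee_rot: [3.141, 0.0, 0.146]
force: [-0.1, -0.3, 2.5]
opening: 0.0439
```

Call:
apply_moves:
  moves: [0.1, -0.7, 0, 0, 0, 0, 0.3, -2, 0, 0, 0, 0, 0.5, -3.5, 0, 0, 0, 0, 0.7, -5, 0, 0, 0, 0, 0.9, -6.5, 0, 0, 0, 0, 1.1, -8, 0, 0, 0, 0, 1.3, -9.5, 0, 0, 0, 0, 1.5, -11, 0, 0, 0, 0, 1.7, -12.2, 0, 0, 0, 0, 1.8, -13, 0, 0, 0, 0]

```text
time_s: 10.55
tcp_pos: [0.5381, 0.1149, -0.01]
ee_rot: [3.141, -0.0, 0.146]
force: [0.3, 5.3, 1.9]
opening: 0.044
```

Run:
```python
from h import *
im=viewer.grab_frame("scene")
s=bot.observe();print(s["force"],s["tcp_pos"],s["opening"])
cv2.imwrite("pics/s6.png",cv2.resize(im[120:300,150:420],None,fx=2.9,fy=2.9,interpolation=cv2.INTER_CUBIC)[:,:,::-1])
```

```text
[-0.15996711  0.55966149  3.1913342 ] [ 0.53824635  0.11358346 -0.00999054] 0.044256530850918394
```

View pics/s6.png

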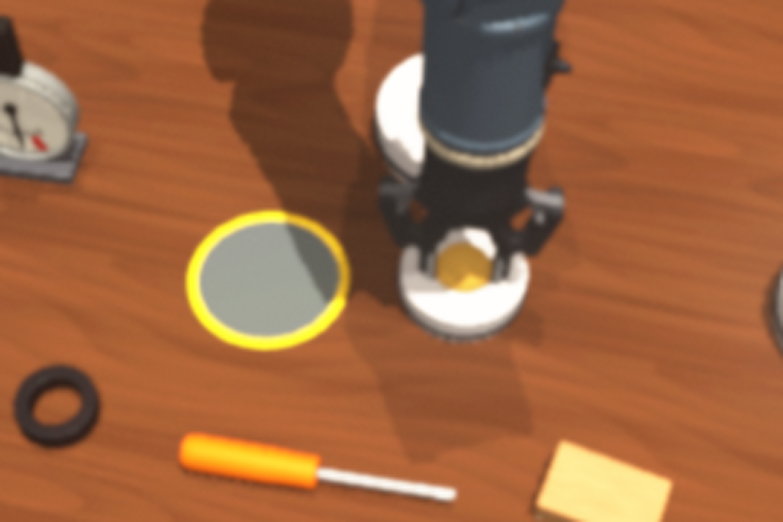

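The stand is following the gripper at crop (462,280). Next, the rest of the drag.

Call:
apply_moves:
  moves: [0.1, -0.8, 0, 0, 0, 0, 0.3, -2.4, 0, 0, 0, 0, 0.6, -4.2, 0, 0, 0, 0, 0.9, -6, 0, 0, 0, 0, 1.1, -8, 0, 0, 0, 0, 1.4, -10, 0, 0, 0, 0, 1.7, -12, 0, 0, 0, 0, 1.9, -14, 0, 0, 0, 0, 2.1, -15.2, 0, 0, 0, 0, 2.1, -15.3, 0, 0, 0, 0]

```text
time_s: 11.6
tcp_pos: [0.5589, -0.0388, -0.01]
ee_rot: [3.14, 0.0, 0.145]
force: [0.3, -3.0, 4.4]
opening: 0.044
```

Run:
```python
from h import *
im=viewer.grab_frame("scene");t=viewer.grab_frame("top")
s=bot.observe();print(s["force"],s["tcp_pos"],s["opening"])
cv2.imwrite("pics/s7.png",np.hstack([cv2.resize(im[160:270,180:310],None,fx=3,fy=3),cv2.resize(t[160:270,260:390],None,fx=3,fy=3)])[:,:,::-1])
```

```text
[ 1.19394174 -5.99841504  3.33443109] [ 0.55890894 -0.03852994 -0.00998371] 0.04425272010615015
```

View pics/s7.png

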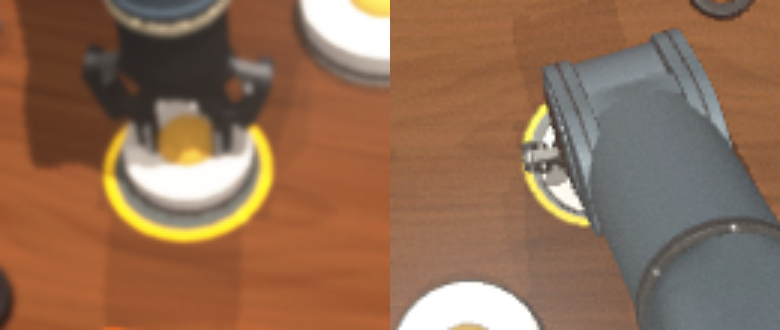

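Call:
apply_moves:
  moves: [0, 0, 0, 0, 0, 0, 0, 0, 0, 0, 0, 0, 0, 0, 0, 0, 0, 0, 0, 0, 1, 0, 0, 0, 0, 0, 5, 0, 0, 0, 0, 0, 10, 0, 0, 0, 0, -4, 14, 0, 0, 0, 0, -9, 16, 0, 0, 0, 0, -14, 17, 0, 0, 0, 0, -19, 17, 0, 0, 0]
  gripper: 0

```text
time_s: 12.7
tcp_pos: [0.5597, -0.2176, 0.1626]
ee_rot: [3.14, -0.004, 0.148]
force: [1.2, 0.2, -0.5]
opening: 0.0855
```

Run:
```python
from h import *
im=viewer.grab_frame("scene");t=viewer.grab_frame("top")
s=bot.observe();print(s["time_s"],s["force"],s["tcp_pos"],s["opening"],s["joint_positions"])
cv2.imwrite("pics/s8.png",np.hstack([cv2.resize(im[160:270,180:310],None,fx=3,fy=3),cv2.resize(t[160:270,260:390],None,fx=3,fy=3)])[:,:,::-1])
for n,I in(("top",t),("scene",im)):
  for c in blobs(I,(0,0,170),(180,50,255),200):
    e=cv2.fitEllipse(c)
    if e[0][1]<80 or e[0][1]>300: continue
    X=onz(n,e[0],.03)
    P=np.array([onz(n,p,.03) for p in c[:,0].astype(float)])[:,:2]
    print(n,np.round(e[0],1),X.round(4),"dia",2*np.median(np.hypot(*(P-X[:2]).T)))
  for c in blobs(I,(15,90,130),(30,255,255),40):
    m=cv2.moments(c);p=(m['m10']/m['m00'],m['m01']/m['m00']);X=onz(n,p,.042)
    if .45<X[0]<.65 and abs(X[1])<.1:print("dome/ring",n,p,X)
```

```text
12.8 [ 0.55153498  0.83408835 -0.13007741] [ 0.55733568 -0.22533801  0.16065909] 0.08538847788708306 [ 0.46867324  0.49836832 -0.2552079   1.68029454  0.1513918   0.98022969
 -1.27562613]
top [285.8 279.4] [0.3767 0.0803 0.03  ] dia 0.13593740617147335
top [153.3 239.6] [0.4934 0.4369 0.03  ] dia 0.1363740614442142
top [327.1 210.6] [ 0.5586 -0.0367  0.03  ] dia 0.10800881363286965
dome/ring top (327.01718309859154, 211.50084507042254) [ 0.55542219 -0.03561075  0.042     ]
scene [449.7 224.5] [0.4911 0.435  0.03  ] dia 0.1434289592296577
scene [242.4 209. ] [ 0.5565 -0.0379  0.03  ] dia 0.10375079561363375
scene [156.1 157. ] [ 0.4526 -0.2936  0.03  ] dia 0.06925013873716934
scene [307.5 159.6] [0.3754 0.0797 0.03  ] dia 0.14713225296268653
dome/ring scene (242.55483638978782, 225.2319309600863) [ 0.60621937 -0.02266023  0.042     ]
dome/ring scene (242.2179155900086, 206.67614125753659) [ 0.55822109 -0.03694837  0.042     ]
```

View pics/s8.png

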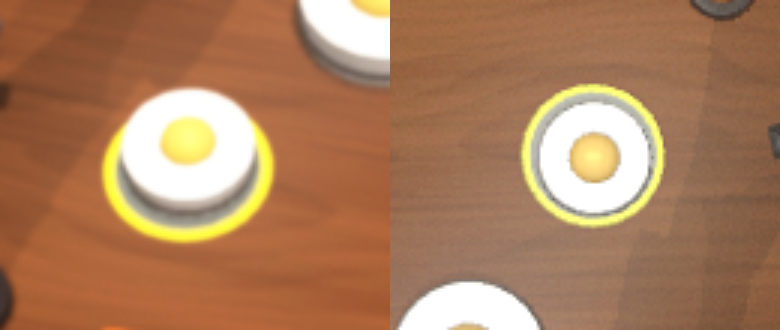

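The stand is centred in the ring (about 2 mm off), flat and clear of the ring all round. Next: over the gauge, turning the jaws across its x.

Call:
apply_moves:
  moves: [-0.7, -0.5, 0, 0, 0, 1.4, -1.4, -1, 0, 0, 0, 2.8, -2.1, -1.5, 0, 0, 0, 4.2, -2.8, -2, 0, 0, 0, 5.6, -3.5, -2.5, 0, 0, 0, 7, -4.2, -3, 0, 0, 0, 8.4, -5, -3.5, 0, 0, 0, 9.8, -6, -4, 0, 0, 0, 11.2, -7, -4.5, 0, 0, 0, 12.6, -7.4, -4.8, 0, 0, 0, 14]

```text
time_s: 13.8
tcp_pos: [0.4837, -0.2644, 0.16]
ee_rot: [-3.141, 0.001, 1.618]
force: [0.2, 0.8, 1.2]
opening: 0.0854
```

Run:
```python
from h import *
im=viewer.grab_frame("scene");t=viewer.grab_frame("top")
s=bot.observe();print(s["time_s"],s["ee_rot"],s["tcp_pos"],s["opening"],s["joint_positions"])
cv2.imwrite("pics/s9.png",np.hstack([cv2.resize(im[80:200,100:230],None,fx=3,fy=3),cv2.resize(t[160:280,350:480],None,fx=3,fy=3)])[:,:,::-1])
```

```text
13.9 [-3.14093461e+00  2.83619186e-04  1.61390976e+00] [ 0.4839502  -0.26463745  0.1598487 ] 0.08550417807955794 [ 0.85896503  0.48343363 -0.66033288  1.79543236  0.35028812  0.98292465
  0.09961835]
```

View pics/s9.png

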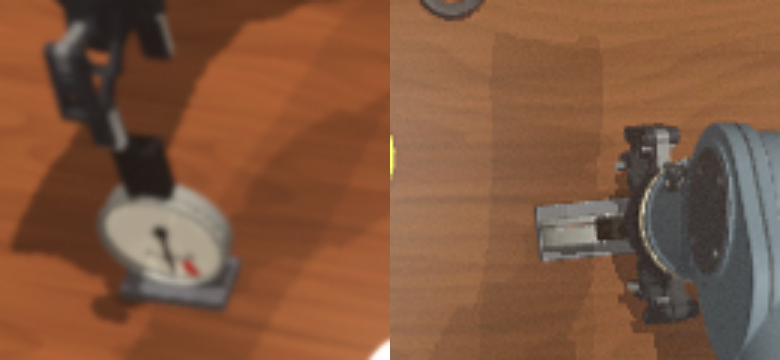

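Run:
```python
from h import *
for z in(.16,.175,.195,.212):
  a=proj("scene",(0.484+.043,-0.2646,z));b=proj("scene",(0.484-.043,-0.2646,z));c=proj("top",(0.484+.043,-0.2646,z));d=proj("top",(0.484-.043,-0.2646,z))
  print(z,(a-[100,80])*3,(b-[100,80])*3,(c-[350,160])*3+[390,0],(d-[350,160])*3+[390,0])
im=viewer.grab_frame("scene");t=viewer.grab_frame("top")
cv2.imwrite("pics/s10.png",cv2.resize(im[70:190,100:210],None,fx=5,fy=5,interpolation=cv2.INTER_CUBIC)[:,:,::-1])
cv2.imwrite("pics/t10.png",cv2.resize(t[180:280,380:520],None,fx=5,fy=5,interpolation=cv2.INTER_CUBIC)[:,:,::-1])
print(bot.observe()["tcp_pos"])
```

```text
0.16 [127.36876616 194.9601841 ] [172.3126486  113.79945477] [613.41437088 172.21824278] [618.65131942 278.08795361]
0.175 [122.3557011  180.76420619] [168.11495839  99.37132529] [618.08421175 171.27738921] [623.40727246 278.38214415]
0.195 [115.49907111 161.29506038] [162.38470792  79.62118614] [624.48278528 169.9882906 ] [629.92477869 278.78534591]
0.212 [109.51100443 144.24161979] [157.39089319  62.35712609] [630.08267849 168.86014718] [635.62965366 279.13831857]
[ 0.48495118 -0.2639301   0.15987975]
```

View pics/s10.png

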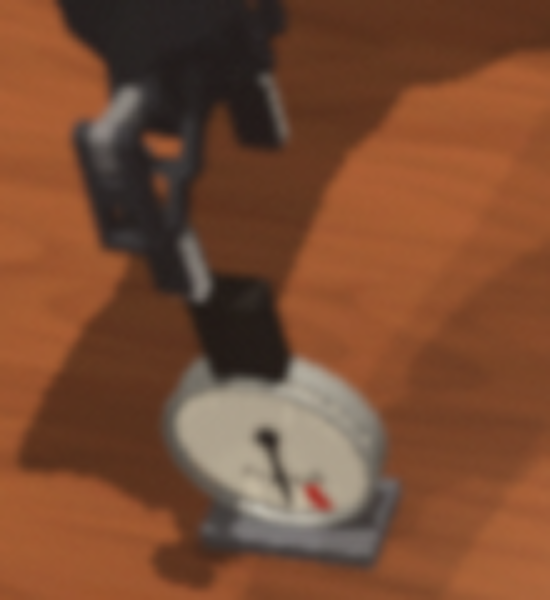

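View pics/t10.png

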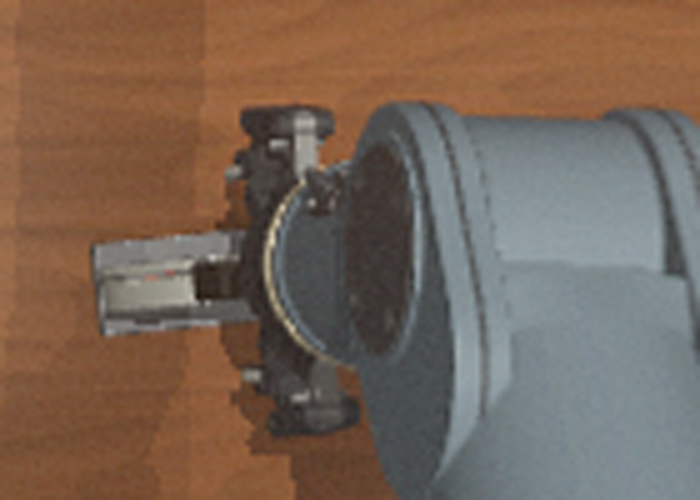

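The fingertips match the 39 mm (+13 mm open) height offset in this view too. Fine-align, then descend on the handle.

Call:
apply_moves:
  moves: [-0.15, -1.15, 0, 0, 0, 0.2, -0.15, -1.15, -2, 0, 0, 0.2, -0.15, -1.15, -4, 0, 0, 0.2, -0.15, -1.15, -6, 0, 0, 0.2, -0.15, -1.15, -7.5, 0, 0, 0.2, -0.15, -1.15, -8, 0, 0, 0.2, -0.15, -1.15, -8, 0, 0, 0.2]

```text
time_s: 14.7
tcp_pos: [0.4835, -0.2751, 0.0793]
ee_rot: [-3.141, -0.001, 1.632]
force: [0.5, 0.3, -0.1]
opening: 0.0856
```

Run:
```python
from h import *
im=viewer.grab_frame("scene")
cv2.imwrite("pics/s11.png",cv2.resize(im[70:190,100:210],None,fx=5,fy=5,interpolation=cv2.INTER_CUBIC)[:,:,::-1])
s=bot.observe();print(s["time_s"],s["ee_rot"],s["tcp_pos"],s["force"])
```

```text
14.75 [3.14141891e+00 4.80246048e-05 1.63271931e+00] [ 0.4838431  -0.27531596  0.07991438] [-0.63300856  0.07345102 -0.50505959]
```

View pics/s11.png

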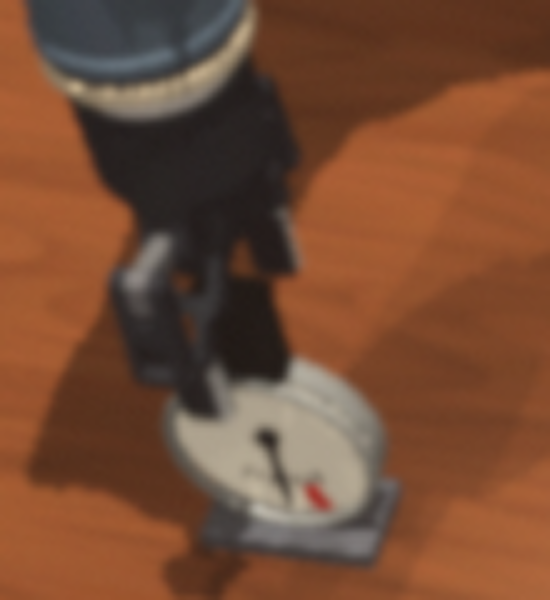

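The jaws straddle the handle. Close.

Call:
apply_moves:
  moves: [0, 0, 0, 0, 0, 0, 0, 0, 0, 0, 0, 0, 0, 0, 0, 0, 0, 0, 0, 0, 0, 0, 0, 0, 0, 0, 0, 0, 0, 0, 0, 0, 0, 0, 0, 0]
  gripper: 255
  newtons: 70

```text
time_s: 15.35
tcp_pos: [0.4835, -0.2758, 0.0799]
ee_rot: [3.141, 0.0, 1.633]
force: [-1.2, -0.1, 5.1]
opening: 0.0192
```

Call:
apply_moves:
  moves: [0, 0, 1, 0, 0, 0, 0, 0, 3, 0, 0, 0, 0, 0, 5, 0, 0, 0, 0, 0, 8, 0, 0, 0, 0, 0, 8, 0, 0, 0]

```text
time_s: 15.85
tcp_pos: [0.4853, -0.276, 0.1631]
ee_rot: [3.137, 0.002, 1.634]
force: [0.7, -0.2, -3.1]
opening: 0.0194
```

Run:
```python
from h import *
im=viewer.grab_frame("scene");t=viewer.grab_frame("top")
cv2.imwrite("pics/s12.png",np.hstack([cv2.resize(im[60:180,90:190],None,fx=4,fy=4,interpolation=cv2.INTER_CUBIC),cv2.resize(t[180:300,370:470],None,fx=4,fy=4,interpolation=cv2.INTER_CUBIC)])[:,:,::-1])
s=bot.observe();print(s["time_s"],s["ee_rot"],s["tcp_pos"],s["force"],s["joint_positions"])
```

```text
15.95 [3.14125451e+00 5.16599020e-04 1.63339604e+00] [ 0.48321541 -0.27579477  0.15975972] [ 0.70283304  0.31237162 -4.28550409] [ 0.87782756  0.49072739 -0.66401404  1.78455303  0.35567365  0.9882824
  0.1348722 ]
```

View pics/s12.png

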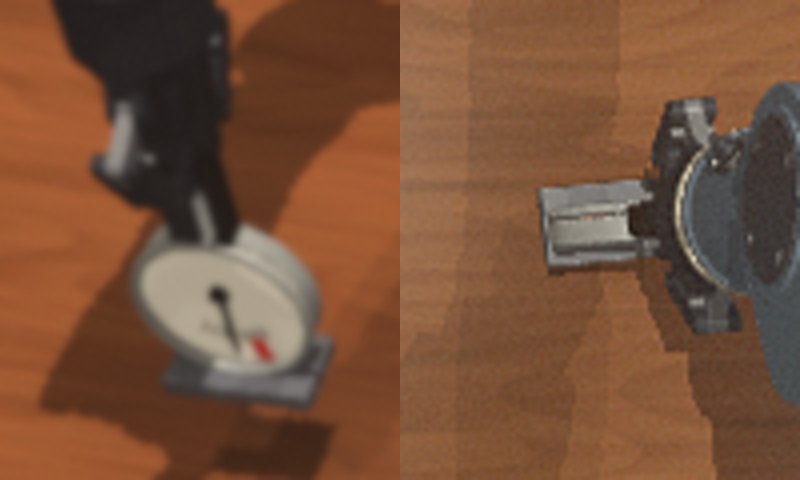

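The gauge is held, opening 19 mm, and its foot is clear of the bench. Next I'll measure the mark and pointer angles on the dial plane.

```bash
cat >> h.py <<'E'
def dial(im,crop,yaw,org,fx=8,name=None,tilt=0.):
    """red mark centroid etc on dial plane; coordinates (y,z) in gauge level frame rel. org"""
    n=np.array([np.cos(yaw),np.sin(yaw),0]);yv=np.array([-np.sin(yaw),np.cos(yaw),0])
    p0=np.array(org)+n*.0115
    x0,y0,x1,y1=crop
    R=im[y0:y1,x0:x1].astype(int)
    red=np.clip((R[:,:,0]-np.maximum(R[:,:,1],R[:,:,2])*1.0)-60,0,None)
    red[(R[:,:,1]>R[:,:,2]*1.45)]=0
    return red,n,yv,p0
E
python3 - <<'E'
from h import *
im=viewer.grab_frame("scene")
c=im[120:156,120:176]
cv2.imwrite("pics/d1.png",cv2.resize(c,None,fx=14,fy=14,interpolation=cv2.INTER_CUBIC)[:,:,::-1])
yaw=.066;n=np.array([np.cos(yaw),np.sin(yaw),0]);yv=np.array([-np.sin(yaw),np.cos(yaw),0])
org=np.array([.4835,-.276,.08]);p0=org+n*.0115
R=im[120:156,120:176].astype(int)
m=((R[:,:,0]-R[:,:,1]>70)&(abs(R[:,:,1]-R[:,:,2])<30)).astype(np.uint8)
k,l,s,ce=cv2.connectedComponentsWithStats(m)
print(s,ce)
def uv(px):
    X=onplane("scene",px,p0,n)-p0;return np.array([X@yv,X[2]])
print("expected pivot px",proj("scene",p0+[0,0,.072]))
f=lambda x,y:((x/4)+90-.4,(y/4)+60-.4)
for nm,q in(("pivot",(218,295)),("tip",(237,354)),("mark",(262,349))): print(nm,uv(f(*q)),f(*q))
E
```

```text
[[   0    0   56   36 2008]
 [  35   26    3    4    8]] [[27.46563745 17.46115538]
 [36.125      27.25      ]]
expected pivot px [144.6544326 136.3486861]
pivot [0.00113767 0.08177238] (144.1, 133.35)
tip [0.00051123 0.03304615] (148.85, 148.1)
mark [0.01744348 0.0401269 ] (155.1, 146.85)
```

View pics/d1.png

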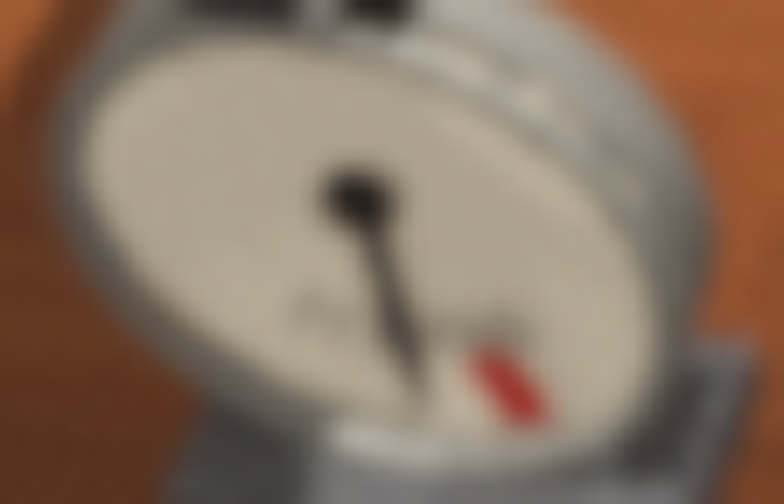

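Run:
```python
from h import *
yaw=.066;n=np.array([np.cos(yaw),np.sin(yaw),0]);yv=np.array([-np.sin(yaw),np.cos(yaw),0])
org=np.array([.4835,-.276,.08]);p0=org+n*.0115
def uv(px):
    X=onplane("scene",px,p0,n)-p0;return np.array([X@yv,X[2]])
P=uv((145.,133.4));
for nm,q in(("tip",(149.5,148.2)),("mark",(156.1,147.25))):
    d=uv(q)-P;print(nm,d,np.hypot(*d),np.arctan2(d[0],-d[1]))
```

```text
tip [-0.00122586 -0.0489795 ] 0.04899483841072519 -0.025022727203347077
mark [ 0.01632946 -0.04280765] 0.045816440293209 0.36442323759359074
```

Mark ≈ 0.38 rad from the pointer's rest. I'll carry the gauge over the stand, raised, and tilt it about its own x by −0.38 rad.

Call:
apply_moves:
  moves: [0.5, 1.5, 1, 0, 0, 0, 1.5, 4.5, 2, 0, 0, 0, 2.5, 8, 3, -0.5, -0.03, 0, 3.5, 11.5, 3, -1.0, -0.07, 0, 4.5, 15, 3, -1.5, -0.1, 0, 5.5, 18.5, 3, -2, -0.13, 0, 6.3, 22, 3, -2.5, -0.17, 0, 6.8, 24.5, 3, -3, -0.2, 0, 7.1, 26.5, 3, -3.4, -0.22, 0, 7.2, 27, 3, -3.6, -0.24, 0]

```text
time_s: 17.0
tcp_pos: [0.5551, 0.0, 0.1886]
ee_rot: [3.141, 0.376, 1.64]
force: [0.2, 0.2, -3.5]
opening: 0.0196
```

Call:
apply_moves:
  moves: [0, 0, 0, 0, 0, 0, 0, 0, 0, 0, 0, 0, 0, 0, 0, 0, 0, 0, 0, 0, 0, 0, 0, 0, 0, 0, 0, 0, 0, 0]

```text
time_s: 17.5
tcp_pos: [0.5553, -0.0068, 0.1897]
ee_rot: [3.14, 0.378, 1.631]
force: [-0.7, -0.3, -3.9]
opening: 0.0191
```

Run:
```python
from h import *
im=viewer.grab_frame("scene");t=viewer.grab_frame("top")
cv2.imwrite("pics/s13.png",np.hstack([cv2.resize(im[110:240,190:290],None,fx=4,fy=4,interpolation=cv2.INTER_CUBIC),cv2.resize(t[150:280,280:380],None,fx=4,fy=4,interpolation=cv2.INTER_CUBIC)])[:,:,::-1])
s=bot.observe();print(s["time_s"],s["ee_rot"],s["tcp_pos"],s["force"],s["joint_positions"])
from scipy.spatial.transform import Rotation as Ro
print(Ro.from_euler("xyz",s["ee_rot"]).as_matrix()[:,2])
```

```text
17.6 [3.13985336 0.37780056 1.63203585] [ 0.55534142 -0.0063842   0.18968476] [ 0.0864675   0.41680722 -4.03748013] [ 0.05450009  0.48482073 -0.58537485  1.76585584  0.64707203  1.22050204
 -0.74429383]
[ 0.02431173 -0.36807855 -0.9294768 ]
```

View pics/s13.png

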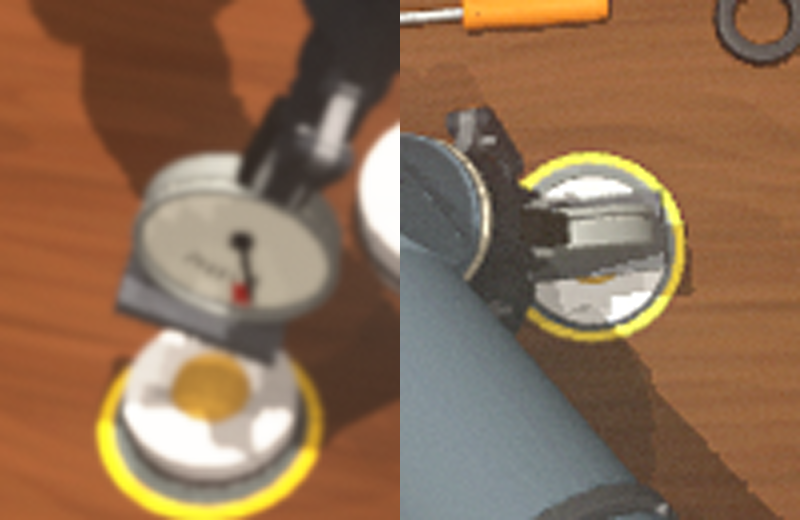

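The pointer already lies over the red mark (crop (242,290)). Next, locate the foot under the tilted tool.

Run:
```python
from h import *
T=np.array([.5553,-.0064,.1897]);u=-np.array([.0243,-.368,-.9295])
yaw=.066;n=np.array([np.cos(yaw),np.sin(yaw),0]);n-=u*(n@u);n/=np.linalg.norm(n);v=np.cross(u,n)
fs=lambda X:((proj("scene",X)-[190,110]+.5)*4).round(0); ft=lambda X:((proj("top",X)-[280,150]+.5)*4+[400,0]).round(0)
for nm,F in(("A",T-.08*u),("B",T+[0,0,.039]-.119*u)):
    print(nm,F.round(4),"pivot",fs(F+.072*u+.0115*n),"footcorners top face +x,-y:",fs(F+.025*n-.045*v+.012*u),fs(F+.025*n+.045*v+.012*u),"bottom",fs(F+.025*n+.045*v),
     "top view: foot +x+y",ft(F+.025*n+.045*v+.012*u),"-x+y",ft(F-.025*n+.045*v+.012*u),"housing front +y",ft(F+.062*u+.011*n+.052*v))
print("dome",fs((.557,-.038,.05)),ft((.557,-.038,.05)))
im=viewer.grab_frame("scene");t=viewer.grab_frame("top")
cv2.imwrite("pics/s14.png",cv2.resize(im[140:240,200:290],None,fx=6,fy=6,interpolation=cv2.INTER_CUBIC)[:,:,::-1])
cv2.imwrite("pics/t14.png",cv2.resize(t[180:245,300:360],None,fx=8,fy=8,interpolation=cv2.INTER_CUBIC)[:,:,::-1])
```

```text
A [ 0.5572 -0.0358  0.1153] pivot [242. 253.] footcorners top face +x,-y: [120. 305.] [281. 364.] bottom [273. 375.] top view: foot +x+y [522. 207.] -x+y [529. 284.] housing front +y [486. 227.]
B [ 0.5582 -0.0502  0.1181] pivot [214. 246.] footcorners top face +x,-y: [ 92. 299.] [254. 357.] bottom [247. 369.] top view: foot +x+y [544. 204.] -x+y [552. 282.] housing front +y [509. 225.]
dome [209. 379.] [594. 245.]
```

View pics/s14.png

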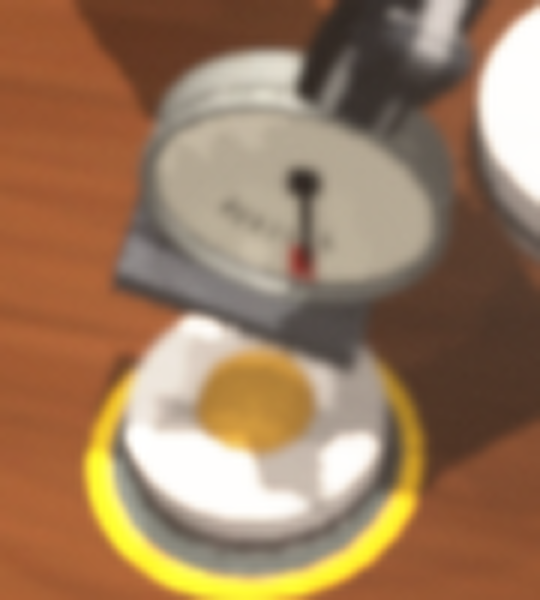

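View pics/t14.png

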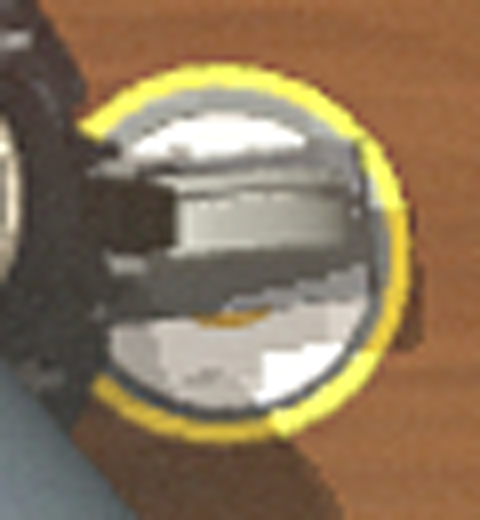

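Run:
```python
from h import *
T=np.array([.5553,-.0064,.1897]);u=-np.array([.0243,-.368,-.9295])
yaw=.066;n=np.array([np.cos(yaw),np.sin(yaw),0]);n-=u*(n@u);n/=np.linalg.norm(n);v=np.cross(u,n)
F=T-.08*u
c=F+.025*n-.045*v;d=F+.025*n+.045*v;e=F-.025*n-.045*v+.012*u
print("pred -y+x bottom scene",proj("scene",c),"seen 218.7,187.0(or so)"); print("pred +y+x bottom",proj("scene",d),"seen 257.8,200.7")
print("top -y+x topface",proj("top",c+.012*u),"bottom",proj("top",c),"seen 343.5,197.6"); print("top -y-x topface",proj("top",e),"bot",proj("top",e-.012*u),"seen 345.5,212.6")
print(tri((218.7,187.0),(343.8,197.9)),c)
print("pivot pred",proj("scene",F+.072*u+.0115*n),"seen 249.6,169.8")
for dF in [(0,0,.009),(-.01,0,.0),(-.005,0,.005)]: print(dF,proj("scene",F+.072*u+.0115*n+dF),proj("scene",c+dF),proj("top",c+.012*u+dF),proj("top",e+dF))
```

```text
pred -y+x bottom scene [217.93329585 188.84135434] seen 218.7,187.0(or so)
pred +y+x bottom [257.85089507 203.30249852] seen 257.8,200.7
top -y+x topface [343.75856888 196.90604129] bottom [345.07298618 197.13312842] seen 343.5,197.6
top -y-x topface [345.83188567 216.81887967] bot [347.13308819 216.88198128] seen 345.5,212.6
(array([ 0.58302459, -0.07320924,  0.13657582]), np.float64(0.0021179869326723457)) [ 0.5849482  -0.07592784  0.13193552]
pivot pred [250.04290935 172.72422916] seen 249.6,169.8
(0, 0, 0.009) [249.80927563 169.85140838] [217.45467888 186.21978334] [344.11878376 196.58285652] [346.20732073 216.63077082]
(-0.01, 0, 0.0) [251.35021754 168.96492138] [219.37132434 185.14341653] [343.90742427 200.89562464] [345.98291926 220.83211376]
(-0.005, 0, 0.005) [250.57270084 169.24491836] [218.39339922 185.53178938] [344.03281419 198.72872413] [346.11565648 218.72827544]
```

The foot matches the prediction with the 39 mm offset along the tool axis; its height is a few mm uncertain. Descend, feeling for contact (free-hanging Fz ≈ −4).

Call:
apply_moves:
  moves: [0, -0.1, -1, 0, 0, 0, 0, -0.1, -2, 0, 0, 0, 0, -0.1, -3, 0, 0, 0, 0, -0.1, -4, 0, 0, 0, 0, -0.1, -4.8, 0, 0, 0, 0, -0.1, -5.3, 0, 0, 0, 0, -0.1, -5.6, 0, 0, 0, 0, -0.1, -5.8, 0, 0, 0, 0, -0.1, -5.8, 0, 0, 0]

```text
time_s: 18.6
tcp_pos: [0.5554, -0.0066, 0.1315]
ee_rot: [3.14, 0.378, 1.633]
force: [0.2, 0.3, -3.0]
opening: 0.0194
```

Call:
apply_moves:
  moves: [0, 0, -0.1, 0, 0, 0, 0, 0, -0.2, 0, 0, 0, 0, 0, -0.3, 0, 0, 0, 0, 0, -0.3, 0, 0, 0, 0, 0, -0.3, 0, 0, 0]

```text
time_s: 19.1
tcp_pos: [0.5554, -0.0067, 0.1286]
ee_rot: [3.14, 0.378, 1.633]
force: [-0.7, -0.3, -3.9]
opening: 0.0189
```

Call:
apply_moves:
  moves: [0, 0, -0.1, 0, 0, 0, 0, 0, -0.2, 0, 0, 0, 0, 0, -0.3, 0, 0, 0, 0, 0, -0.3, 0, 0, 0]

```text
time_s: 19.5
tcp_pos: [0.5553, -0.0067, 0.1254]
ee_rot: [3.14, 0.378, 1.633]
force: [0.3, -0.3, -2.9]
opening: 0.0194
```

Run:
```python
from h import *
im=viewer.grab_frame("scene")
s=bot.observe();print(s["force"],s["tcp_pos"])
cv2.imwrite("pics/s15.png",cv2.resize(im[150:245,195:290],None,fx=6,fy=6,interpolation=cv2.INTER_CUBIC)[:,:,::-1])
```

```text
[ 0.53882268  0.86306811 -3.10950863] [ 0.55528911 -0.00671165  0.125418  ]
```

View pics/s15.png

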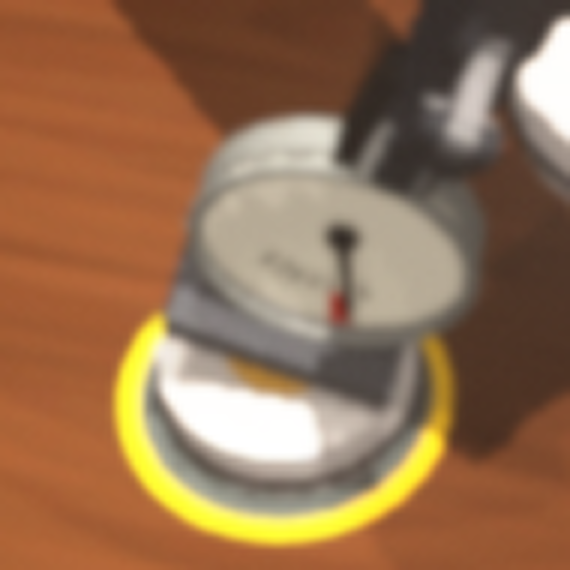

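Nearly down, foot centred over the dome. I'll continue in 1 mm steps.

Call:
apply_moves:
  moves: [0, 0, -0.1, 0, 0, 0, 0, 0, -0.2, 0, 0, 0, 0, 0, -0.2, 0, 0, 0, 0, 0, -0.2, 0, 0, 0]

```text
time_s: 19.95
tcp_pos: [0.5556, -0.0064, 0.1245]
ee_rot: [3.139, 0.378, 1.633]
force: [-1.5, 1.3, 6.5]
opening: 0.0192
```

Call:
apply_moves:
  moves: [0, 0, -0.1, 0, 0, 0, 0, 0, -0.2, 0, 0, 0, 0, 0, -0.2, 0, 0, 0, 0, 0, -0.2, 0, 0, 0]

```text
time_s: 20.35
tcp_pos: [0.5559, -0.0059, 0.1241]
ee_rot: [3.137, 0.379, 1.633]
force: [-5.7, 4.9, 22.9]
opening: 0.0193
```

Call:
apply_moves:
  moves: [0, 0, 0.1, 0, 0, 0, 0, 0, 0.2, 0, 0, 0, 0, 0, 0.22, 0, 0, 0, 0, 0, 0.22, 0, 0, 0, 0, 0, 0.22, 0, 0, 0, 0, 0, 0.22, 0, 0, 0, 0, 0, 0.22, 0, 0, 0]

```text
time_s: 21.05
tcp_pos: [0.5556, -0.0064, 0.1245]
ee_rot: [3.139, 0.378, 1.633]
force: [-2.5, 1.4, 7.7]
opening: 0.0195
```

Call:
apply_moves:
  moves: [0, 0, 0, 0, 0, 0, 0, 0, 0, 0, 0, 0, 0, 0, 0, 0, 0, 0, 0, 0, 0, 0, 0, 0, 0, 0, 0, 0, 0, 0, 0, 0, 0, 0, 0, 0, 0, 0, 0, 0, 0, 0, 0, 0, 0, 0, 0, 0, 0, 0, 0, 0, 0, 0]

```text
time_s: 21.95
tcp_pos: [0.5556, -0.0064, 0.1244]
ee_rot: [3.139, 0.378, 1.633]
force: [-1.8, 2.8, 7.7]
opening: 0.0193
```

Run:
```python
from h import *
im=viewer.grab_frame("scene");t=viewer.grab_frame("top")
s=bot.observe();print(s["force"],s["tcp_pos"],s["time_s"])
cv2.imwrite("pics/s16.png",cv2.resize(im[150:245,195:290],None,fx=6,fy=6,interpolation=cv2.INTER_CUBIC)[:,:,::-1])
cv2.imwrite("pics/d16.png",cv2.resize(im[176:212,225:280],None,fx=14,fy=14,interpolation=cv2.INTER_CUBIC)[:,:,::-1])
cv2.imwrite("pics/t16.png",cv2.resize(t[180:245,295:360],None,fx=8,fy=8,interpolation=cv2.INTER_CUBIC)[:,:,::-1])
```

```text
[-2.93284347  2.85233236  7.80022125] [ 0.55565105 -0.00636989  0.12447599] 22.05
```

View pics/s16.png

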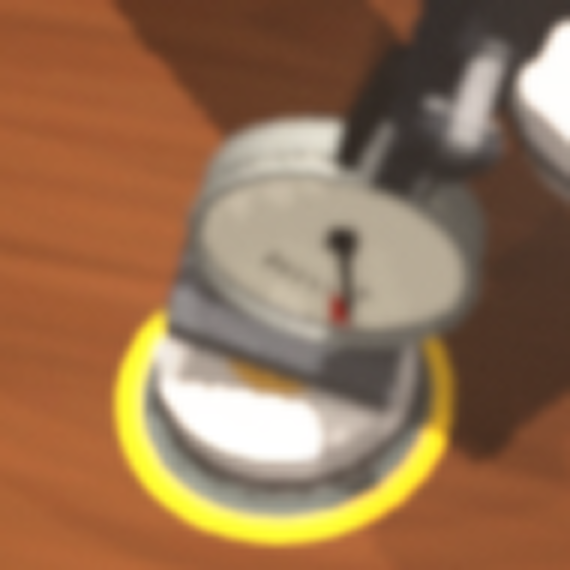

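View pics/d16.png

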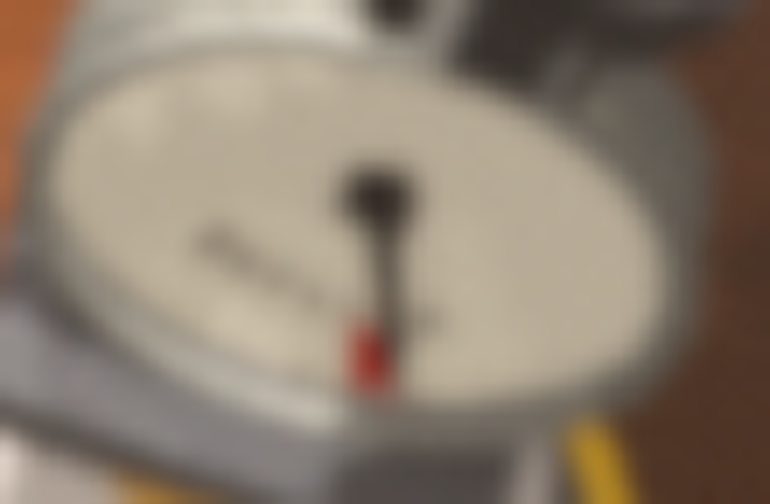

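View pics/t16.png

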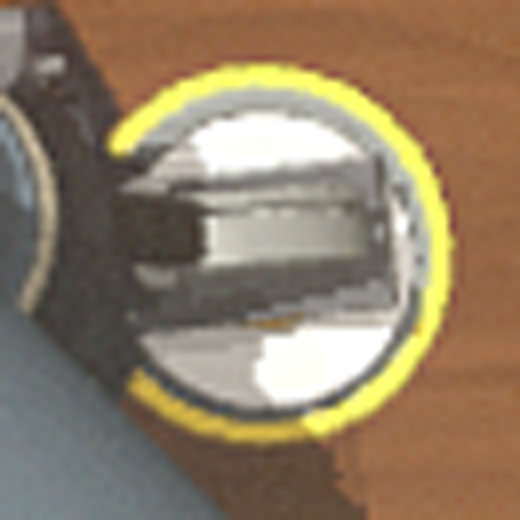

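Run:
```python
from h import *
u=-np.array([.0243,-.368,-.9295]);yaw=.066;n=np.array([np.cos(yaw),np.sin(yaw),0]);n-=u*(n@u);n/=np.linalg.norm(n);v=np.cross(u,n)
F=np.array([.557,-.036,.052]);p0=F+.0115*n
im=viewer.grab_frame("scene");R=im[176:212,225:280].astype(int)
w=np.clip(R[:,:,0]-R[:,:,1]-40,0,None)*(abs(R[:,:,1]-R[:,:,2])<35); w[:20]=0;w[31:]=0;w[:,:22]=0;w[:,32:]=0
ys,xs=np.nonzero(w);print("red",xs.min(),xs.max(),ys.min(),ys.max(),np.average(xs,weights=w[ys,xs]),np.average(ys,weights=w[ys,xs]))
print(R[20:31,22:33].tolist().__len__())
for y in range(21,30): print(y,[tuple(R[y,x]) for x in range(24,31)])
f=lambda x,y:(x/14-.5+225,y/14-.5+176)
def uv(px):
    X=onplane("scene",px,p0,n)-p0;return np.array([X@v,X@u])
P=uv(f(380,195))
for nm,q in(("pointer line",(390,280)),("pointer low",(396,365)),("mark",(378,360)),("redleft",(352,360))):
    d=uv(f(*q))-P;print(nm,(d*1e3).round(1),np.arctan2(d[0],-d[1]).round(3))
# expected mark corners for m
for m in(.32,.35,.38):
  c=lambda r,s:(proj("scene",p0+.072*u+(uv(f(380,195))[1]-.072)*u+P[0]*v+ r*(np.sin(m)*v-np.cos(m)*u)+s*(np.cos(m)*v+np.sin(m)*u))-[225,176]+.5)*14
  print(m,[c(r,s).round(0) for r in(.040,.056) for s in(-.0045,.0045)])
```

```text
red 25 27 23 27 25.8503937007874 25.358267716535433
11
21 [(np.int64(173), np.int64(160), np.int64(140)), (np.int64(166), np.int64(151), np.int64(132)), (np.int64(144), np.int64(131), np.int64(112)), (np.int64(111), np.int64(100), np.int64(86)), (np.int64(122), np.int64(111), np.int64(96)), (np.int64(155), np.int64(144), np.int64(126)), (np.int64(170), np.int64(159), np.int64(139))]
22 [(np.int64(169), np.int64(152), np.int64(132)), (np.int64(160), np.int64(136), np.int64(118)), (np.int64(142), np.int64(118), np.int64(102)), (np.int64(109), np.int64(93), np.int64(80)), (np.int64(115), np.int64(104), np.int64(90)), (np.int64(142), np.int64(131), np.int64(114)), (np.int64(156), np.int64(145), np.int64(126))]
23 [(np.int64(172), np.int64(146), np.int64(127)), (np.int64(159), np.int64(116), np.int64(100)), (np.int64(137), np.int64(94), np.int64(80)), (np.int64(106), np.int64(80), np.int64(68)), (np.int64(110), np.int64(97), np.int64(84)), (np.int64(138), np.int64(127), np.int64(110)), (np.int64(156), np.int64(145), np.int64(127))]
24 [(np.int64(175), np.int64(143), np.int64(123)), (np.in
[... 1594 characters left out ...]
55), np.int64(149), np.int64(136)), (np.int64(132), np.int64(123), np.int64(113)), (np.int64(122), np.int64(110), np.int64(101)), (np.int64(120), np.int64(106), np.int64(97)), (np.int64(119), np.int64(107), np.int64(97)), (np.int64(120), np.int64(111), np.int64(100)), (np.int64(122), np.int64(115), np.int64(103))]
pointer line [  8.4 -19.8] 0.4
pointer low [ 16.5 -40.6] 0.386
mark [ 13.6 -41. ] 0.32
redleft [ 10.1 -43.4] 0.228
0.32 [array([350., 343.]), array([407., 353.]), array([349., 402.]), array([405., 411.])]
0.35 [array([357., 345.]), array([414., 354.]), array([360., 404.]), array([416., 412.])]
0.38 [array([365., 347.]), array([422., 354.]), array([370., 406.]), array([426., 413.])]
```

The pointer sits about 2.5 mm to the +y side of the mark's middle (pointer ≈0.38, mark ≈0.325 after parallax). I'll lift slightly, take back 0.05 rad of tilt, and press again.

Call:
apply_moves:
  moves: [0, 0, 0.3, 0, 0, 0, 0, 0, 0.6, 0, 0, 0, 0, -0.2, 0.6, 0.2, 0.015, 0, 0, -0.5, 0.6, 0.48, 0.03, 0, 0, -0.5, 0.5, 0.48, 0.03, 0, 0, -0.5, 0.4, 0.48, 0.03, 0, 0, -0.5, 0.3, 0.48, 0.03, 0, 0, -0.5, 0.2, 0.48, 0.03, 0, 0, -0.5, 0.2, 0.48, 0.03, 0, 0, -0.5, 0.2, 0.48, 0.03, 0]

```text
time_s: 23.1
tcp_pos: [0.5554, -0.0113, 0.126]
ee_rot: [3.14, 0.328, 1.634]
force: [-1.6, 1.2, 3.0]
opening: 0.0194
```

Call:
apply_moves:
  moves: [0, 0, -0.03, 0, 0, 0, 0, 0, -0.03, 0, 0, 0, 0, 0, -0.03, 0, 0, 0, 0, 0, -0.03, 0, 0, 0, 0, 0, -0.03, 0, 0, 0, 0, 0, -0.03, 0, 0, 0, 0, 0, -0.03, 0, 0, 0, 0, 0, -0.03, 0, 0, 0, 0, 0, -0.03, 0, 0, 0, 0, 0, -0.03, 0, 0, 0]

```text
time_s: 24.1
tcp_pos: [0.5555, -0.0112, 0.1259]
ee_rot: [3.139, 0.327, 1.633]
force: [-2.2, 2.1, 6.7]
opening: 0.0195
```

Call:
apply_moves:
  moves: [0, 0, 0, 0, 0, 0, 0, 0, 0, 0, 0, 0, 0, 0, 0, 0, 0, 0, 0, 0, 0, 0, 0, 0, 0, 0, 0, 0, 0, 0, 0, 0, 0, 0, 0, 0, 0, 0, 0, 0, 0, 0, 0, 0, 0, 0, 0, 0, 0, 0, 0, 0, 0, 0]

```text
time_s: 25.0
tcp_pos: [0.5555, -0.0112, 0.1259]
ee_rot: [3.139, 0.327, 1.634]
force: [-1.1, 2.1, 6.1]
opening: 0.0193
```

Run:
```python
from h import *
im=viewer.grab_frame("scene");t=viewer.grab_frame("top")
s=bot.observe();print(s["force"],s["tcp_pos"],s["time_s"])
cv2.imwrite("pics/d17.png",cv2.resize(im[176:212,225:280],None,fx=14,fy=14,interpolation=cv2.INTER_CUBIC)[:,:,::-1])
cv2.imwrite("pics/s17.png",np.hstack([cv2.resize(im[150:245,195:290],None,fx=4,fy=4,interpolation=cv2.INTER_CUBIC),cv2.resize(t[170:265,280:375],None,fx=4,fy=4,interpolation=cv2.INTER_CUBIC)])[:,:,::-1])
```

```text
[-1.79828752  2.17212409  6.12487789] [ 0.55546877 -0.01120772  0.12594594] 25.1
```

View pics/d17.png

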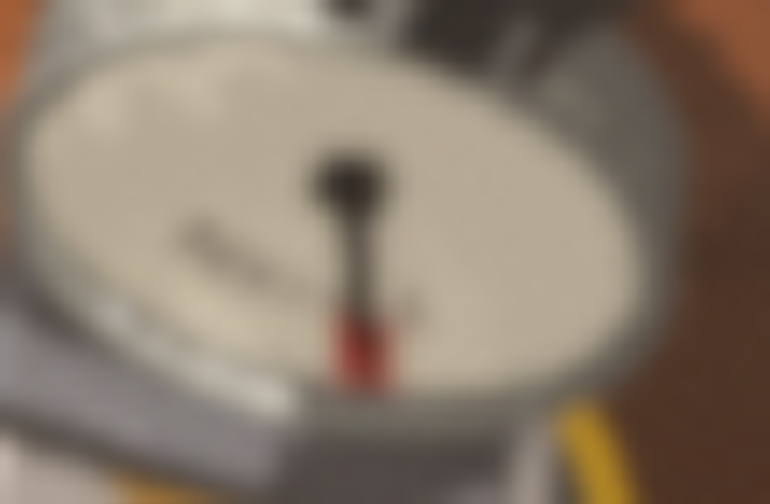

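View pics/s17.png

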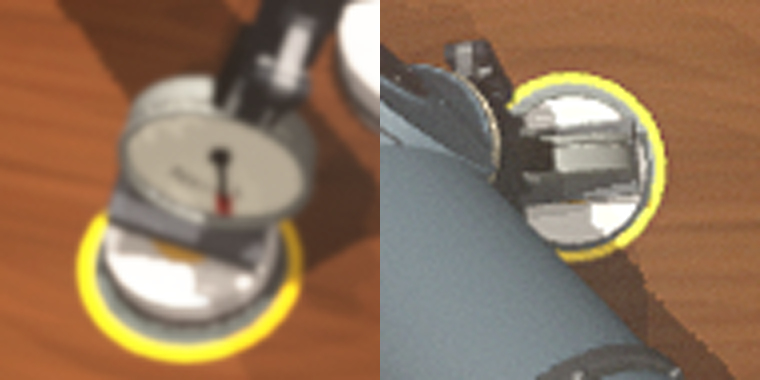

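The pointer hangs in the middle of the red bar (bar columns 335–395, pointer ≈362 in the crop). The foot presses at about 10 N, and the stand is still inside the ring. Handing in.

```bash
python3 -c "
from bench import bot
print(bot.finish_job())"
```

```text
the job is handed in; nothing more can be done
None
```

I slid the smallest stand into the yellow circle, gripped the gauge by its handle, and handed the job in at about 25 s of the 67 s. The gauge was still held with its foot on the dome. `finish_job` reports no verdict, so the figures below are my own last checks.

- **Stand:** I dragged it by its dome without lifting it. After release, both cameras put it about 2 mm from the circle's centre. In the last top picture it had shifted perhaps 3 mm towards the robot, still well inside the 15 mm limit.
- **Pointer:** it hangs on the middle of the red mark to about 1 mm, against 4.5 mm allowed. The gauge is tilted about 0.33 rad.
- **Press and grip:** the foot presses the dome with about 10 N. That is on the firm side of "lightly", and a probing descent briefly reached about 27 N. The grip is set to 70 N, with the jaws 19 mm apart on the handle.
- **Bystanders:** the arm never went near the tape, screwdriver or carton. I took no measurement of them at the end.

Two checks disagreed:

- **Fingertip height:** the reported TCP lies about 39 mm beyond the real fingertips. My first grip on the dome closed on air, so I found the offset by touching the dome top. That touch peaked at 39 N.
- **Mark angle:** I first read 0.38 rad, which left the pointer about 2.5 mm past the mark. Allowing for parallax gave about 0.325 rad, so I backed the tilt off by 0.05 rad.

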